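Space out a setting fixture and hold the stack clamped

TASK

Lift the loose cover plate off the setting fixture's pins and lay it flat on the middle of the cork pad. Then stand spacers by their tabs in the channel between the stop and the pusher, upright and fully home with their broad faces towards the stop, adding them one at a time until the pusher can close what is left of the gap (two or three are needed; any spare stays standing on the bench). Finally push the pusher's handle towards the stop until you feel the stack go tight, and finish still holding it there with a steady push of roughly 15 to 25 N; do not let go, and do not knock anything over or disturb the other things on the bench.

Things in the scene. Friction and masses are not known exactly. Their poses are not given: they have to be found in the camera images.
- fixture: Fixed setting fixture: dark base plate on the bench, 205 mm long (x from -130 to +75 mm), 130 mm wide, 10 mm thick. Origin: on the bench under the middle of the channel; x runs along the channel from pusher to stop, z up. On either side a grey cheek (50 mm along x, 12 mm thick, centred at x 0, y -52 and +52 mm) rises to 52 mm above the bench and carries an 8 mm pin, 12 mm tall.
- channel (a point): Middle of the channel's floor, 10 mm above the bench at x 0, y 0 of the fixture; axes as the fixture's. The channel is 41 mm wide inside (y from -20.5 to +20.5 mm) between two guide rails: upright for 10 mm above the floor, then sloping outwards at 45 degrees to a ridge 16 mm above the floor, 53 mm apart.
- stop: Fixed dark steel stop block across the far end of the channel, 36 mm wide, 34 mm high, its face bevelled 5 mm at the top. Origin: at the foot of its flat face that looks to the pusher, on the channel floor; its x axis points away from the pusher. Its place along the channel varies from run to run.
- pusher: Sliding steel pusher in the channel: block 25 mm long, 36 mm wide, 34 mm high, face bevelled 5 mm at the top. Origin: foot of its flat face that looks to the stop, on the channel floor, at fixture x -40 mm at rest; x points to the stop. It slides 30 mm towards the stop, against a return spring (3 N, 7.5 N at the end). Gap at rest to the stop: 45 to 78 mm. If it meets no stack, add a spacer.
- handle (a point): On the pusher, centre of its black upright handle, 43 mm above the channel floor (53 mm above the bench). The handle is 12 mm thick (along x), 24 mm wide (y), reaches 59 mm above the channel floor and stands 70 mm behind the pusher's face. A low bar 16 mm wide, 13 mm high joins it to the block.
- cover: Loose aluminium plate, 80 mm (x) x 130 mm (y) x 5 mm, about 0.15 kg, lying over the channel on the two cheeks, its two 12 mm holes over the pins. In the middle a black grip bar, 44 mm long (x), 16 mm wide (y), 5 to 37 mm above the underside. Origin: centre of the underside, 52 mm above the bench at the start; z up. Lifts straight up.
- pad: Fixed cork pad on the bench for the cover, 150 mm (x) x 110 mm (y) x 3 mm thick. Origin: centre of the underside, on the bench.
- spacer0: One of three identical steel spacers, standing on the bench: block 20 mm thick (its x), 36 mm wide (y), 40 mm high, with a grip tab centred on top, 8 mm thick (x), 16 mm wide (y), 40 to 72 mm up. About 0.23 kg. Origin: centre of the underside; z up. Side by side in the channel the tabs stand 20 mm apart, so grip the tab across its 16 mm (along y), fingertips above the block.
- spacer1: One of three identical steel spacers, standing on the bench: block 20 mm thick (its x), 36 mm wide (y), 40 mm high, with a grip tab centred on top, 8 mm thick (x), 16 mm wide (y), 40 to 72 mm up. About 0.23 kg. Origin: centre of the underside; z up. Side by side in the channel the tabs stand 20 mm apart, so grip the tab across its 16 mm (along y), fingertips above the block.
- spacer2: One of three identical steel spacers, standing on the bench: block 20 mm thick (its x), 36 mm wide (y), 40 mm high, with a grip tab centred on top, 8 mm thick (x), 16 mm wide (y), 40 to 72 mm up. About 0.23 kg. Origin: centre of the underside; z up. Side by side in the channel the tabs stand 20 mm apart, so grip the tab across its 16 mm (along y), fingertips above the block.
- ring_gauge: Bystander: steel ring lying on the bench, 56 mm across, 18 mm high. Origin: centre of the underside.
- screwdriver: Bystander: screwdriver with a black handle, 170 mm long, lying along its x. Origin: near the middle, underside.
- oil_bottle: Bystander: white plastic bottle, 40 mm across, 90 mm high. Origin: centre of the underside.
- plug_gauge: Bystander: standing round steel plug gauge, 32 mm across at the foot, 70 mm high. Origin: centre of the underside.
- brush: Bystander: bench brush, 160 mm long, lying along its x. Origin: near the middle, underside.
- parallel: Bystander: plain steel bar without a tab, 90 x 12 x 24 mm high, standing on its narrow side. Origin: centre of the underside.
There are look-alikes about, which are no part of the job. Leave any blue look-alike of the spacer2 alone.

How it is judged:
On the way, in this order (a step that is already met when the one before it is completed fails the run):
1. the cover plate lies flat on the cork pad (horizontal distance between cover and pad below 0.04 m and angle between cover's own z axis and vertical below 0.06 rad and height (world z) of cover below 0.008 m and linear speed of cover below 0.02 m/s), for 0.2 s.
2. a spacer stands fully home in the channel, upright and square (((angle between spacer0's own z axis and vertical below 0.1 rad and angle between the x axis of spacer0 and the x axis of fixture, either way round below 0.12 rad and z of spacer0 in the frame of channel between -0.003 and 0.003 m and y of spacer0 in the frame of channel between -0.005 and 0.005 m and x of spacer0 in the frame of channel between -0.035 and 0.035 m) or (angle between spacer1's own z axis and vertical below 0.1 rad and angle between the x axis of spacer1 and the x axis of fixture, either way round below 0.12 rad and z of spacer1 in the frame of channel between -0.003 and 0.003 m and y of spacer1 in the frame of channel between -0.005 and 0.005 m and x of spacer1 in the frame of channel between -0.035 and 0.035 m) or (angle between spacer2's own z axis and vertical below 0.1 rad and angle between the x axis of spacer2 and the x axis of fixture, either way round below 0.12 rad and z of spacer2 in the frame of channel between -0.003 and 0.003 m and y of spacer2 in the frame of channel between -0.005 and 0.005 m and x of spacer2 in the frame of channel between -0.035 and 0.035 m))), for 0.2 s.
At the end, for the whole second after the job is handed in: Cover flat on the pad, centres within 40 mm. Each spacer stands on the bench or home in the channel: floor within 3 mm, upright 0.1 rad, square 0.12 rad. Robot pushes the still pusher over 3 N; it presses a spacer with 3 to 60 N, and a spacer presses the stop over 3 N (all of step 1 and ((angle between spacer0's own z axis and vertical below 0.1 rad and angle between the x axis of spacer0 and the x axis of fixture, either way round below 0.12 rad and z of spacer0 in the frame of channel between -0.003 and 0.003 m and y of spacer0 in the frame of channel between -0.005 and 0.005 m and x of spacer0 in the frame of channel between -0.035 and 0.035 m) or z of spacer0 in the frame of channel below -0.005 m) and ((angle between spacer1's own z axis and vertical below 0.1 rad and angle between the x axis of spacer1 and the x axis of fixture, either way round below 0.12 rad and z of spacer1 in the frame of channel between -0.003 and 0.003 m and y of spacer1 in the frame of channel between -0.005 and 0.005 m and x of spacer1 in the frame of channel between -0.035 and 0.035 m) or z of spacer1 in the frame of channel below -0.005 m) and ((angle between spacer2's own z axis and vertical below 0.1 rad and angle between the x axis of spacer2 and the x axis of fixture, either way round below 0.12 rad and z of spacer2 in the frame of channel between -0.003 and 0.003 m and y of spacer2 in the frame of channel between -0.005 and 0.005 m and x of spacer2 in the frame of channel between -0.035 and 0.035 m) or z of spacer2 in the frame of channel below -0.005 m) and (contact force between pusher and spacer0 above 3 N or contact force between pusher and spacer1 above 3 N or contact force between pusher and spacer2 above 3 N) and (contact force between stop and spacer0 above 3 N or contact force between stop and spacer1 above 3 N or contact force between stop and spacer2 above 3 N) and contact force between pusher and spacer0 below 60 N and contact force between pusher and spacer1 below 60 N and contact force between pusher and spacer2 below 60 N and contact force between any of the fingers, the arm and pusher above 3 N and linear speed of pusher below 0.005 m/s); the arm keeps its last pose, push and grip.
It fails at once if a bystander was pushed more than 30 mm or knocked over (distance of any of ring_gauge, screwdriver, oil_bottle, plug_gauge, brush, parallel from where it was at the start of the episode above 0.03 m).
It fails at once if a spacer or the cover was tipped over (angle between any of spacer0, spacer1, spacer2, cover's own z axis and vertical above 0.8 rad).
It also fails if it takes over 72 s, if anything falls off the work surface, if the arm or the gripper's body presses on something with over 40 N, if the wrist force passes 120 N, or if a joint passes its speed limit or range.

ROBOT

A 7-joint arm with a two-finger parallel gripper is mounted at the origin on the work surface. World frame = base frame: x ahead of the robot, y to its left, z up, the work surface at z = 0. Lengths are in m, angles in rad, forces in N, time in s.
With the tool pointing down it reaches from about 0.4 to 0.875 m from the base axis. Payload 19.3 kg.
Tool frame: the origin (TCP) lies on the centre line of the jaws, within the pads' length; the fingertips stand 14 mm ahead of it and the grasp point (between the pads) lies 5 mm behind it; z points along the fingers, y is the direction in which the jaws open and shut (so a half turn about z gives the same grasp; the last joint's range is limited). The gripper opens to 85 mm and grips with 20 to 120 N. Pads are 22 mm wide; open, the fingers measure 114 mm over their backs; the gripper's body (76 mm by 85 mm) begins 54 mm behind the grasp point. The pads swing forward as they close: fully open they stand 13 mm farther back than shut.
Start: joints at [1.278, 0.521, -0.036, 1.599, 0.021, 1.021, -0.113], TCP at [0.138, -0.61, 0.245] pointing down, gripper open.
Joint ranges: [-2.91, 2.91], [-0.3, 2.13], [-1.5, 1.42], [0.17, 2.43], [-1.26, 4.41], [0.16, 1.93], [-2.52, 2.52]. Speed limits (rad/s): [1.89, 1.89, 2.39, 2.39, 3.01, 3.01, 3.01].

INTERFACE

Orientations are given as a unit quaternion [x, y, z, w].
In Python, from cell import ctrl, vision gives the robot as it stands.
- The arm moves only by the tool servo_tool, never from a script. Its argument "targets" is a list that holds one entry, the list of rows, each a list of 7 numbers: the turn, a rotation vector about the tool's x, y, z in rad, then the shift along the tool's x, y, z in cm, then the opening, from 0 (shut) to 1 (fully open). In form: [[[wx, wy, wz, tx, ty, tz, fingers], ...]]. A call has 1 to 5 rows; each row is the pose to reach, as a shift and turn from the pose commanded when the call began, along the tool's axes at that moment; what a row does not reach only later rows make up. A row lasts 1/10 s, in which the tool goes at most 50 mm and 8.59 degrees, less where a joint would pass 70% of its speed; a pose out of reach is approached as far as the arm can. A call with a gripper value outside its range is refused whole. The fingers move at their own pace and stop on an object; the grip force is fixed at half the most. Time passes only in rows, so rows that repeat a pose let the fingers close. It gives the time, the measured TCP pose, the force and the opening at its end, in the units of the state.
- ctrl.observe(): the state, without advancing time (a new reading comes with each control period).
- vision.camera(name): name is "scene" or "top" or "wrist"; returns a dict with "frame" (480x640x3 uint8, red, green, blue), "range_z" (480x640 float32, m along the optical axis (not along the pixel's ray), 0 where there is no reading), "fovy" (degrees; the focal length in pixels is half the picture's height over the tangent of half this angle, whatever the lens; pixels are square), "cx", "cy" (the principal point, pixels), "dist" ([k1, k2, p1, p2, k3] as OpenCV has them; the pictures are not rectified), "rvec" (rotation vector, rad) and "tvec" (3), from world to camera coordinates, as OpenCV has them. Camera axes: x right, y down, z forward; pixel columns grow to the right and rows downward; lengths in m; the calibration is good to about 2 mm. A picture is of the moment at which its call begins.
- ctrl.sign_off(): hands the job in, once; it reports no verdict.
The state is a dict: "time_s": time; "joint_positions": joint angles; "joint_velocities": joint speeds; "joint_efforts": joint torques, N m; "tool_pos": TCP position; "tool_rot": TCP orientation; "ft_force": force on the tool from outside, world axes, zero at the start; "torque": the same for the moment, N m; "opening": finger opening in m.
Only numpy, scipy, OpenCV 4.12 (cv2) and the standard library are available. Lean on these libraries where they do the work, as an engineer would, in place of code of your own. Each camera call takes 0.05 s, during which the arm holds its last target.

## Working session

There is one attempt and no reset: what is moved stays moved. The work goes in short steps, Python scripts to look and compute and a tool call to move; the robot and the scene stay as the last step left them, time stands still between calls to the robot, and variables do not carry over. Pictures are saved under pics/ and viewed, and the job is handed in when it is done.

Besides the shell and the picture viewer there is one more tool, called after ">>>" as name(argument=value, ...), one argument or row to a line, values as JSON. servo_tool: Moves the arm, as the interface text tells. Its arguments: {"type":"object","properties":{"targets":{"type":"array","items":{"type":"array","items":{"type":"array","items":{"type":"number"}}}}},"required":["targets"]}

```bash
ls; mkdir -p pics; cat > h.py <<'E'
import numpy as np, cv2
from scipy.spatial.transform import Rotation as R
from cell import ctrl, vision
def cam(name):
    c=vision.camera(name); h,w=c["frame"].shape[:2]
    f=h/2/np.tan(np.radians(c["fovy"])/2)
    c["K"]=np.array([[f,0,c["cx"]],[0,f,c["cy"]],[0,0,1.]]); c["D"]=np.array(c["dist"],float)
    c["Rm"]=cv2.Rodrigues(np.array(c["rvec"],float))[0]; c["t"]=np.array(c["tvec"],float).ravel()
    return c
def rays(c,uv):
    return cv2.undistortPoints(np.array(uv,float).reshape(-1,1,2),c["K"],c["D"])[:,0]
def pix2plane(c,uv,z):
    n=rays(c,uv); d=np.c_[n,np.ones(len(n))]@c["Rm"]; o=-c["Rm"].T@c["t"]
    return o+d*((z-o[2])/d[:,2])[:,None]
def cloud(c):
    h,w=c["range_z"].shape
    if "cl" not in c:
        u,v=np.meshgrid(np.arange(w),np.arange(h)); n=rays(c,np.c_[u.ravel(),v.ravel()].astype(float))
        z=c["range_z"].ravel(); P=np.c_[n*z[:,None],z]; P=(P-c["t"])@c["Rm"]; P[z<=0]=np.nan
        c["cl"]=P.reshape(h,w,3)
    return c["cl"]
def proj(c,P):
    return cv2.projectPoints(np.array(P,float).reshape(-1,1,3),np.array(c["rvec"],float),c["t"],c["K"],c["D"])[0][:,0]
def save(c,fn,crop=None,sc=1):
    im=c["frame"][:,:,::-1]
    if crop: x0,y0,x1,y1=crop; im=im[y0:y1,x0:x1]
    cv2.imwrite("pics/"+fn,cv2.resize(im,None,fx=sc,fy=sc,interpolation=cv2.INTER_CUBIC))
def st():
    s=ctrl.observe(); r=R.from_quat(s["tool_rot"])
    print("t",round(s["time_s"],2),"pos",np.round(s["tool_pos"],4),"F",np.round(s["ft_force"],2),"open",round(s["opening"],4))
    print("axes x,y,z rows\n",np.round(r.as_matrix().T,3)); return s
E
python3 - <<'E'
from h import *
st()
for n in ["scene","top","wrist"]:
    c=cam(n); save(c,n+"0.png")
    import pickle; pickle.dump({k:c[k] for k in c},open(n+"0.pkl","wb"))
    print(n,c["fovy"],-c["Rm"].T@c["t"])
E
```

```text
pics
t 0.0 pos [ 0.138  -0.6092  0.2447] F [ 1.45 -0.09 -0.56] open 0.0857
axes x,y,z rows
 [[ 0.975  0.221 -0.   ]
 [ 0.221 -0.975 -0.001]
 [-0.     0.001 -1.   ]]
scene 43.05759674501356 [1.07033425 0.68806803 0.73206626]
top 53.345706914098265 [0.29619776 0.01165429 1.1480353 ]
wrist 68.18712997343219 [ 0.20616117 -0.59323396  0.37361704]
```

View pics/top0.png

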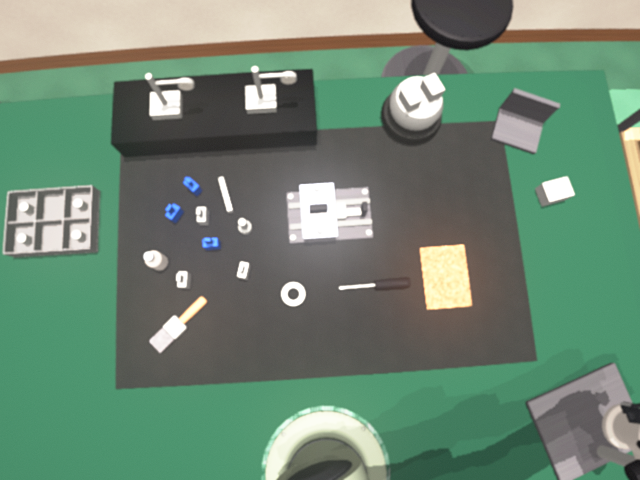

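View pics/scene0.png

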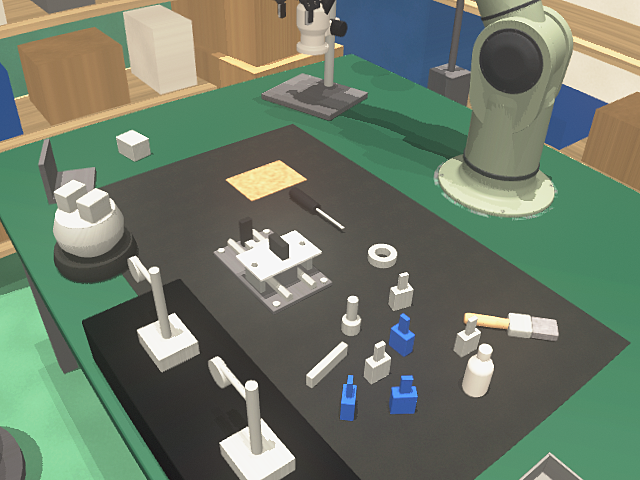

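View pics/wrist0.png

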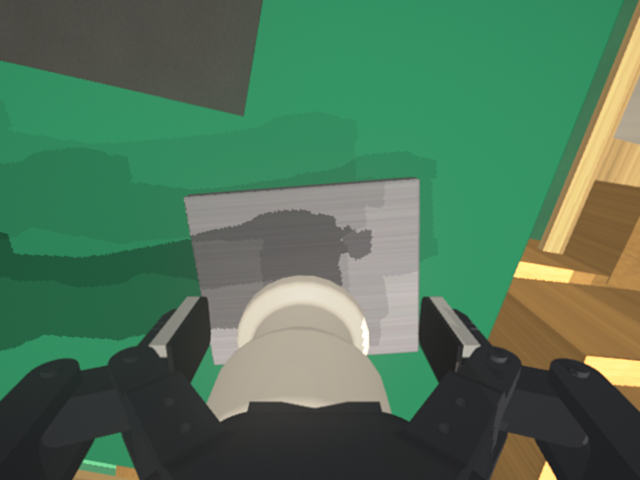

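```bash
python3 - <<'E'
from h import *
import pickle
c=pickle.load(open("top0.pkl","rb"))
save(c,"top0_fix.png",(270,160,390,260),6)
save(c,"top0_sp.png",(140,165,270,355),4)
P=cloud(c)
# bench depth sanity
for n,(x0,y0,x1,y1) in dict(cover=(302,184,336,238),pad=(425,250,465,300),tab0=(196,207,208,222),tab1=(176,272,188,288),tab2=(237,262,250,278),bench=(230,320,400,350)).items():
    q=P[y0:y1,x0:x1].reshape(-1,3); print(n,np.nanpercentile(q[:,2],[2,50,98]).round(4),np.nanmedian(q,0).round(4))
s=pickle.load(open("scene0.pkl","rb"))
save(s,"scene0_fix.png",(200,200,350,320),5)
save(s,"scene0_sp.png",(300,260,500,430),4)
E
```

```text
cover [0.0094 0.0569 0.0902] [ 0.5913 -0.021   0.0569]
pad [-0.0018  0.0025  0.0067] [ 0.4314 -0.3179  0.0025]
tab0 [0.0004 0.0405 0.0747] [0.6082 0.2584 0.0405]
tab1 [-0.0024  0.04    0.0743] [0.4532 0.3059 0.04  ]
tab2 [-0.0024  0.0388  0.0744] [0.4682 0.1624 0.0388]
bench [-0.004   0.0005  0.005 ] [0.3095 0.0065 0.0005]
```

View pics/top0_fix.png

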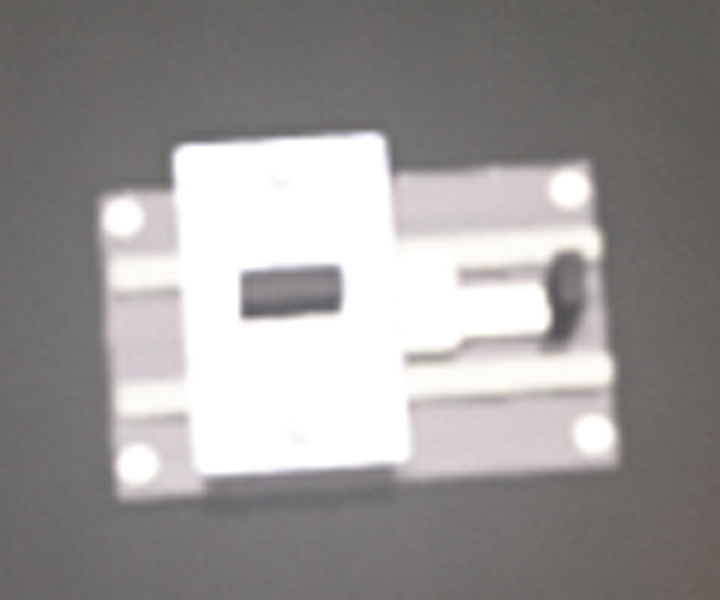

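View pics/top0_sp.png

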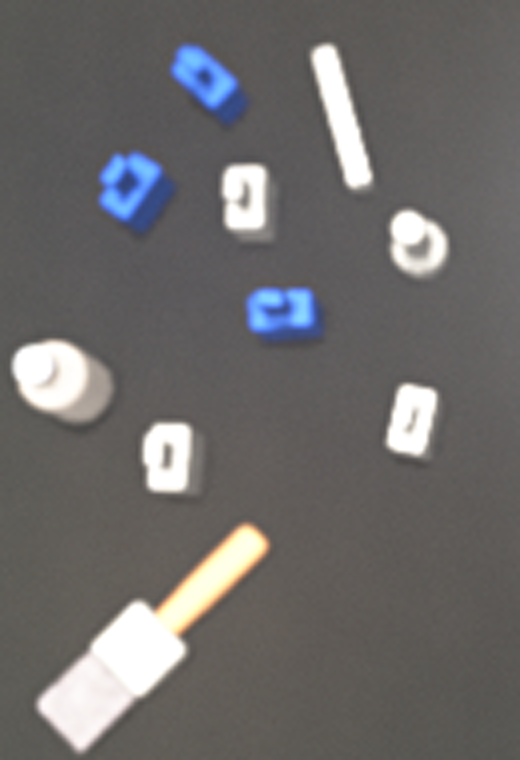

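View pics/scene0_fix.png

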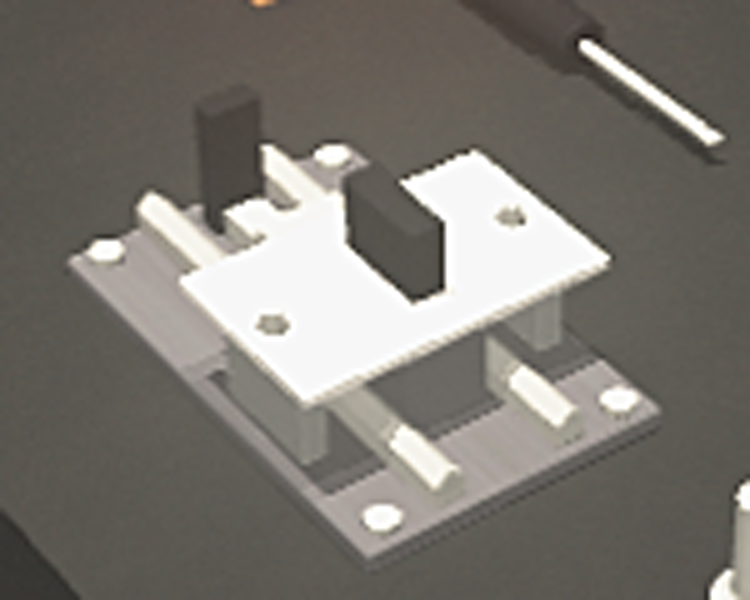

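View pics/scene0_sp.png

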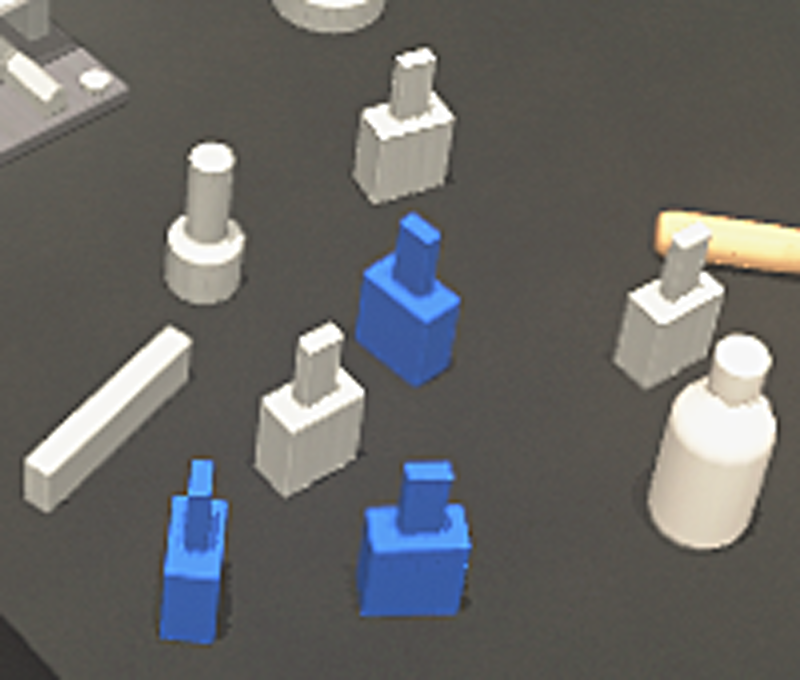

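```bash
cat > fit.py <<'E'
from h import *
import pickle
from scipy.optimize import least_squares
c=pickle.load(open("top0.pkl","rb")); s=pickle.load(open("scene0.pkl","rb"))
def fitpose(model,obs):  # model Nx3 in obj frame; obs list of (cam,idx,uv); returns x,y,yaw
    def pr(p,m):
        ca,sa=np.cos(p[2]),np.sin(p[2]); return np.c_[p[0]+ca*m[:,0]-sa*m[:,1],p[1]+sa*m[:,0]+ca*m[:,1],m[:,2]]
    def res(p): return np.concatenate([(proj(cm,pr(p,model[i]))-uv).ravel() for cm,i,uv in obs])
    return res,pr
E
python3 - <<'E'
from fit import *
a=lambda l,x0,y0,k:(np.array(l,float)+.5)/k-.5+[x0,y0]
# fixture: plate corners at z=.010 : (-x -> right). order: TL=(+75,+?)...
topc=a([(101,193),(588,161),(618,466),(119,497)],270,160,6)
print(pix2plane(c,topc,.01).round(4))
scc=a([(368,557),(660,408),(68,262)],200,200,5)   # scene: bottom, right, left
print(pix2plane(s,scc,.01).round(4))
h=pix2plane(s,a([(197,102),(210,113),(260,95),(245,86)],200,200,5),.069); print("handle top",h.round(4),h.mean(0))
g=pix2plane(s,a([(347,178),(418,224),(442,213),(372,166)],200,200,5),.089); print("grip top scene",g.round(4),g.mean(0))
g=pix2plane(c,a([(242,268),(342,265),(343,288),(242,292)],270,160,6),.089); print("grip top: top",g.round(4),g.mean(0))
cv=pix2plane(c,a([(175,147),(386,133),(411,465),(195,475)],270,160,6),.057); print("cover",cv.round(4),cv.mean(0))
cv=pix2plane(s,a([(180,280),(475,150),(609,262),(305,404)],200,200,5),.057); print("cover scene",cv.round(4),cv.mean(0))
# spacers : depth-based top face rect
for cm,nm,boxes in ((c,"top",[(190,200,215,230),(172,264,196,294),(232,256,254,284)]),(s,"scene",[(360,335,395,385),(450,312,485,362),(385,268,418,315)])):
    P=cloud(cm)
    for b in boxes:
        sub=P[b[1]:b[3],b[0]:b[2]]
        for lo,hi,z in ((.03,.05,.04),(.06,.08,.072)):
            m=(sub[...,2]>lo)&(sub[...,2]<hi); q=sub[m]
            r=cv2.minAreaRect((q[:,:2]*1000).astype(np.float32)); print(nm,b,z,m.sum(),np.nanmedian(q,0).round(4),[np.round(v,1) for v in r])
pd=pix2plane(c,[(420,247),(463,244),(471,304),(426,309)],.003); print("pad",pd.round(3),pd.mean(0))
pd=pix2plane(s,[(227,179),(281,161),(306,179),(249,199)],.003); print("pad",pd.round(3),pd.mean(0))
E
```

```text
[[ 0.6622  0.0542  0.01  ]
 [ 0.6635 -0.1491  0.01  ]
 [ 0.5331 -0.1498  0.01  ]
 [ 0.5331  0.0534  0.01  ]]
[[ 0.6621  0.0552  0.01  ]
 [ 0.5333  0.0534  0.01  ]
 [ 0.6636 -0.1467  0.01  ]]
handle top [[ 0.609  -0.1348  0.069 ]
 [ 0.6088 -0.1258  0.069 ]
 [ 0.5873 -0.1247  0.069 ]
 [ 0.5887 -0.133   0.069 ]] [ 0.59843932 -0.12956166  0.069     ]
grip top scene [[ 0.6044 -0.0392  0.089 ]
 [ 0.5994 -0.0026  0.089 ]
 [ 0.5891 -0.0028  0.089 ]
 [ 0.5933 -0.0399  0.089 ]] [ 0.59655211 -0.02110951  0.089     ]
grip top: top [[ 0.6033 -0.0013  0.089 ]
 [ 0.6021 -0.0397  0.089 ]
 [ 0.5929 -0.0395  0.089 ]
 [ 0.5937 -0.0007  0.089 ]] [ 0.59798984 -0.02030055  0.089     ]
cover [[ 0.6644  0.0219  0.057 ]
 [ 0.665  -0.0627  0.057 ]
 [ 0.5288 -0.0625  0.057 ]
 [ 0.5301  0.0217  0.057 ]] [ 0.59709608 -0.02038074  0.057     ]
cover scene [[ 0.663  -0.0599  0.057 ]
 [ 0.5326 -0.0617  0.057 ]
 [ 0.5334  0.0215  0.057 ]
 [ 0.664   0.0223  0.057 ]] [ 0.59824618 -0.01945594  0.057     ]
top (190, 200, 215, 230) 0.04 99 [0.6034 0.2584 0.0401] [array([609.9, 261.5]), array([19.9, 36.2]), np.float64(87.5
[... 914 characters left out ...]
56.8, 309.5]), array([22.3, 38.2]), np.float64(81.3)]
scene (450, 312, 485, 362) 0.072 168 [0.5078 0.3567 0.0697] [array([486.3, 338.3]), array([98.7, 19.5]), np.float64(47.6)]
scene (385, 268, 418, 315) 0.04 240 [0.4758 0.17   0.0392] [array([470.1, 166.2]), array([23.2, 38.5]), np.float64(74.2)]
scene (385, 268, 418, 315) 0.072 81 [0.4727 0.1676 0.0694] [array([498.8, 199.5]), array([106.7,  16.9]), np.float64(49.7)]
pad [[ 0.503 -0.265  0.003]
 [ 0.503 -0.373  0.003]
 [ 0.356 -0.374  0.003]
 [ 0.352 -0.263  0.003]] [ 0.42838696 -0.3188841   0.003     ]
pad [[ 0.5   -0.371  0.003]
 [ 0.353 -0.367  0.003]
 [ 0.354 -0.265  0.003]
 [ 0.504 -0.271  0.003]] [ 0.42786615 -0.31871439  0.003     ]
```

```bash
python3 - <<'E'
from fit import *
save(c,"top0_pad.png",(410,235,485,320),8)
E
```

```text
(no output)
```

View pics/top0_pad.png

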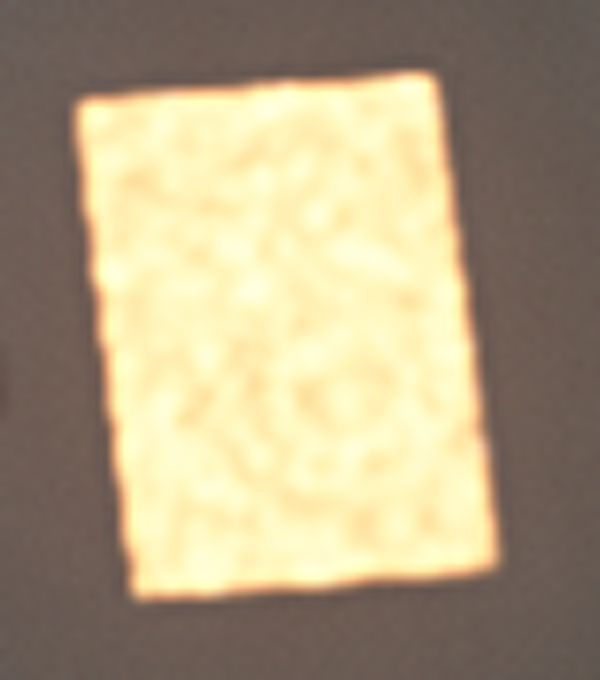

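```bash
python3 - <<'E'
from fit import *
w=pickle.load(open("wrist0.pkl","rb")); P=cloud(w)
for u,v in [(300,320),(300,370),(300,290),(300,400),(350,240),(200,340)]: print((u,v),P[v,u].round(3))
T=cloud(c)
m=(T[...,2]>.1); print("tall things")
n,l,stt,_=cv2.connectedComponentsWithStats(m.astype(np.uint8))
for i in range(1,n):
    if stt[i,4]>30:
        q=T[l==i]; print(stt[i],q.min(0).round(2),q.max(0).round(2))
E
```

```text
(300, 320) [ 0.106 -0.608  0.192]
(300, 370) [ 0.117 -0.608  0.252]
(300, 290) [ 0.112 -0.605  0.166]
(300, 400) [ 0.118 -0.608  0.27 ]
(350, 240) [ 0.112 -0.653  0.019]
(200, 340) [ 0.126 -0.568  0.258]
tall things
[ 245   66   52   47 1133] [0.84 0.01 0.1 ] [0.9  0.14 0.24]
[ 145   73   49   46 1172] [0.84 0.24 0.1 ] [0.9  0.37 0.24]
[ 394   73   51   49 1778] [ 0.79 -0.33  0.1 ] [ 0.9  -0.22  0.16]
[ 602  401   38   79 2030] [-0.02 -0.64  0.1 ] [ 0.14 -0.53  0.33]
[ 276  443   93   37 2365] [ 0.04 -0.06  0.1 ] [0.1  0.09 0.39]
```

>>> servo_tool(
  targets=[
    [[0, 0, 0, 4, 0, 0, 0.6], [0, 0, 0, 8, -2, 0, 0.6], [0, 0, 0, 12, -5, 0, 0.6], [0, 0, 0, 16, -8, 0, 0.6], [0, 0, 0, 20, -11, 0, 0.6]],
  ],
)

```text
time_s: 0.65
tool_pos: [0.3098, -0.4563, 0.2452]
tool_rot: [0.994, 0.111, -0.0, -0.0]
ft_force: [1.3, -0.1, 0.1]
opening: 0.0512
```

```bash
cat >> h.py <<'E'
def need(pos,yaw_xdir):
    """tool-frame shift (cm) and wz for tool-down target; yaw_xdir=world angle(deg) of tool x"""
    s=st(); r=R.from_quat(s["tool_rot"]); d=np.array(pos)-s["tool_pos"]
    M=np.c_[[np.cos(np.radians(yaw_xdir)),np.sin(np.radians(yaw_xdir)),0],[np.sin(np.radians(yaw_xdir)),-np.cos(np.radians(yaw_xdir)),0],[0,0,-1]]
    rv=(r.inv()*R.from_matrix(M)).as_rotvec()
    print("shift cm",(r.inv().apply(d)*100).round(2),"rotvec",rv.round(4)); print("q",np.round(s["joint_positions"],3))
E
python3 - <<'E'
from h import *
need([.598,-.0205,.2],90); need([.598,-.0205,.2],-90)
E
```

```text
t 0.65 pos [ 0.3098 -0.4563  0.2452] F [ 1.27 -0.13  0.12] open 0.0512
axes x,y,z rows
 [[ 0.975  0.221 -0.   ]
 [ 0.221 -0.975 -0.   ]
 [-0.     0.    -1.   ]]
shift cm [ 37.74 -36.14   4.52] rotvec [-2.0000e-04 -1.0000e-04 -1.3482e+00]
q [ 0.931  0.406 -0.085  1.793  0.041  0.944 -0.52 ]
t 0.65 pos [ 0.3098 -0.4563  0.2452] F [ 1.27 -0.13  0.12] open 0.0512
axes x,y,z rows
 [[ 0.975  0.221 -0.   ]
 [ 0.221 -0.975 -0.   ]
 [-0.     0.    -1.   ]]
shift cm [ 37.74 -36.14   4.52] rotvec [-1.0000e-04  3.0000e-04  1.7934e+00]
q [ 0.931  0.406 -0.085  1.793  0.041  0.944 -0.52 ]
```

>>> servo_tool(
  targets=[
    [[0, 0, -0.14, 3.5, -3.4, 0, 0.6], [0, 0, -0.28, 7, -6.8, 0, 0.6], [0, 0, -0.42, 10.5, -10.2, 0, 0.6], [0, 0, -0.56, 14, -13.6, 0, 0.6], [0, 0, -0.7, 17.5, -17, 0, 0.6]],
  ],
)

```text
time_s: 1.15
tool_pos: [0.4426, -0.2519, 0.2454]
tool_rot: [0.894, 0.448, 0.0, 0.0]
ft_force: [0.9, 0.7, 0.7]
opening: 0.0509
```

```bash
python3 - <<'E'
from h import *
need([.598,-.0205,.17],90)
E
```

```text
t 1.15 pos [ 0.4426 -0.2519  0.2454] F [0.9  0.67 0.66] open 0.0509
axes x,y,z rows
 [[ 0.599  0.801 -0.   ]
 [ 0.801 -0.599  0.   ]
 [ 0.    -0.    -1.   ]]
shift cm [27.83 -1.42  7.54] rotvec [ 2.000e-04  2.000e-04 -6.424e-01]
q [ 0.655  0.352 -0.323  1.889  0.138  0.922 -0.376]
```

>>> servo_tool(
  targets=[
    [[0, 0, -0.13, 5, -0.2, 1, 0.6], [0, 0, -0.26, 10, -0.5, 2, 0.6], [0, 0, -0.39, 15, -0.8, 3, 0.6], [0, 0, -0.52, 20, -1.1, 4, 0.6], [0, 0, -0.64, 24, -1.3, 5, 0.6]],
  ],
)

```text
time_s: 1.65
tool_pos: [0.5774, -0.0521, 0.1949]
tool_rot: [0.708, 0.706, 0.0, -0.0]
ft_force: [0.7, -0.5, 1.0]
opening: 0.0512
```

```bash
python3 - <<'E'
from h import *
need([.598,-.0205,.12],90)
E
```

```text
t 1.65 pos [ 0.5774 -0.0521  0.1949] F [ 0.7  -0.51  0.97] open 0.0512
axes x,y,z rows
 [[ 0.002  1.     0.   ]
 [ 1.    -0.002  0.   ]
 [ 0.     0.    -1.   ]]
shift cm [3.17 2.05 7.49] rotvec [ 0.0002 -0.0003 -0.0022]
q [ 0.332  0.546 -0.487  1.754  0.31   0.919 -0.287]
```

>>> servo_tool(
  targets=[
    [[0, 0, 0, 3.1, 2.05, 2, 0.6], [0, 0, 0, 3.1, 2.05, 5, 0.6], [0, 0, 0, 3.1, 2.05, 5, 0.6]],
  ],
)

```text
time_s: 1.95
tool_pos: [0.5954, -0.0228, 0.1418]
tool_rot: [0.709, 0.705, -0.002, -0.002]
ft_force: [-0.5, -0.4, -0.2]
opening: 0.0509
```

```bash
python3 - <<'E'
from h import *
need([.598,-.0205,.075],90)
c=cam("wrist"); save(c,"w1.png")
E
```

```text
t 1.95 pos [ 0.5954 -0.0228  0.1418] F [-0.52 -0.43 -0.18] open 0.0509
axes x,y,z rows
 [[ 0.006  1.     0.   ]
 [ 1.    -0.006 -0.006]
 [-0.006  0.    -1.   ]]
shift cm [0.23 0.3  6.68] rotvec [-0.0058 -0.0003 -0.0063]
q [ 0.254  0.638 -0.458  1.746  0.358  0.847 -0.373]
```

View pics/w1.png

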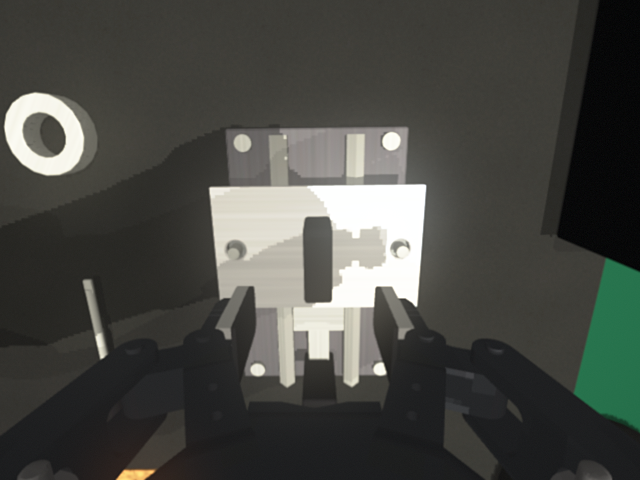

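>>> servo_tool(
  targets=[
    [[0, 0, 0, 0, 0, 2, 0.6], [0, 0, 0, 0, 0, 4, 0.6], [0, 0, 0, 0, 0, 4, 0.6]],
  ],
)

```text
time_s: 2.3
tool_pos: [0.5964, -0.0248, 0.105]
tool_rot: [0.71, 0.704, -0.001, -0.0]
ft_force: [-1.6, -0.0, -0.1]
opening: 0.0514
```

```bash
python3 - <<'E'
from h import *
need([.598,-.0205,.075],90)
E
```

```text
t 2.3 pos [ 0.5964 -0.0248  0.105 ] F [-1.58 -0.04 -0.08] open 0.0514
axes x,y,z rows
 [[ 0.009  1.    -0.001]
 [ 1.    -0.009 -0.002]
 [-0.002 -0.001 -1.   ]]
shift cm [0.44 0.16 2.99] rotvec [-0.0018  0.0006 -0.0095]
q [ 0.24   0.687 -0.434  1.767  0.392  0.776 -0.401]
```

>>> servo_tool(
  targets=[
    [[0, 0, -0.009, 0.4, 0.15, 1.5, 0.6], [0, 0, -0.009, 0.4, 0.15, 3, 0.6], [0, 0, -0.009, 0.4, 0.15, 3, 0.6]],
  ],
)

```text
time_s: 2.6
tool_pos: [0.5979, -0.0197, 0.0738]
tool_rot: [0.707, 0.707, -0.001, -0.001]
ft_force: [0.2, 0.2, -0.4]
opening: 0.0516
```

```bash
python3 - <<'E'
from h import *
need([.598,-.0205,.075],90)
E
```

```text
t 2.6 pos [ 0.5979 -0.0197  0.0738] F [ 0.24  0.19 -0.45] open 0.0516
axes x,y,z rows
 [[-0.001  1.    -0.   ]
 [ 1.     0.001 -0.002]
 [-0.002 -0.    -1.   ]]
shift cm [-0.08  0.01 -0.12] rotvec [-0.0021  0.0001  0.0011]
q [ 0.218  0.734 -0.416  1.776  0.421  0.723 -0.421]
```

>>> servo_tool(
  targets=[
    [[0, 0, 0, 0, 0, -0.3, 0.3], [0, 0, 0, 0, 0, -0.3, 0.1], [0, 0, 0, 0, 0, -0.3, 0], [0, 0, 0, 0, 0, -0.3, 0], [0, 0, 0, 0, 0, -0.3, 0]],
  ],
)

```text
time_s: 3.1
tool_pos: [0.5991, -0.0197, 0.0793]
tool_rot: [0.707, 0.707, 0.0, 0.0]
ft_force: [-2.5, 0.2, 7.4]
opening: 0.0149
```

```bash
python3 - <<'E'
from h import *
need([.428,-.319,.125],90)
E
```

```text
t 3.1 pos [ 0.5991 -0.0197  0.0793] F [-2.52  0.25  7.38] open 0.0149
axes x,y,z rows
 [[-0.001  1.    -0.   ]
 [ 1.     0.001  0.001]
 [ 0.001 -0.    -1.   ]]
shift cm [-29.92 -17.13  -4.59] rotvec [0.0011 0.0002 0.0008]
q [ 0.22   0.726 -0.419  1.774  0.417  0.73  -0.419]
```

>>> servo_tool(
  targets=[
    [[0, 0, 0, 0, 0, -0.8, 0], [0, 0, 0, 0, 0, -2, 0], [0, 0, 0, 0, 0, -4, 0], [0, 0, 0, 0, 0, -6, 0], [0, 0, 0, 0, 0, -6, 0]],
  ],
)

```text
time_s: 3.6
tool_pos: [0.6001, -0.0196, 0.1416]
tool_rot: [0.707, 0.707, 0.002, 0.002]
ft_force: [0.5, 0.2, -1.1]
opening: 0.0148
```

```bash
python3 - <<'E'
from h import *
need([.428,-.319,.125],90)
c=cam("scene"); save(c,"s1.png")
E
```

```text
t 3.6 pos [ 0.6001 -0.0196  0.1416] F [ 0.47  0.24 -1.08] open 0.0148
axes x,y,z rows
 [[-0.001  1.    -0.   ]
 [ 1.     0.001  0.004]
 [ 0.004 -0.    -1.   ]]
shift cm [-29.93 -17.24   1.59] rotvec [0.0044 0.     0.0007]
q [ 0.249  0.64  -0.459  1.742  0.365  0.84  -0.376]
```

View pics/s1.png

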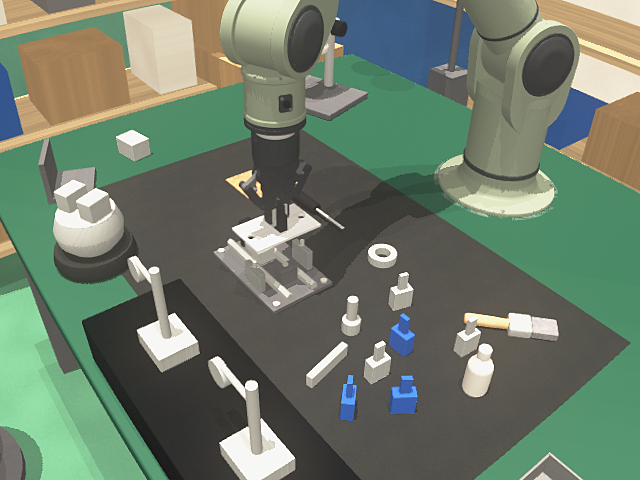

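>>> servo_tool(
  targets=[
    [[0, 0, 0, -2, -1, 0, 0], [0, 0, 0, -6, -3.4, 0, 0], [0, 0, 0, -10, -5.8, 0, 0], [0, 0, 0, -14, -8, 0, 0], [0, 0, 0, -18, -10.3, 0, 0]],
  ],
)

```text
time_s: 4.15
tool_pos: [0.4946, -0.201, 0.1379]
tool_rot: [0.707, 0.708, -0.0, -0.0]
ft_force: [0.7, -0.7, -1.7]
opening: 0.0149
```

>>> servo_tool(
  targets=[
    [[0, 0, 0, -4, -2.3, 1, 0], [0, 0, 0, -8, -4.6, 2, 0], [0, 0, 0, -11, -6.3, 3, 0], [0, 0, 0, -12, -6.9, 4, 0], [0, 0, 0, -12, -6.9, 4, 0]],
  ],
)

```text
time_s: 4.65
tool_pos: [0.4252, -0.3208, 0.0968]
tool_rot: [0.708, 0.706, -0.0, -0.001]
ft_force: [0.0, 0.9, -2.0]
opening: 0.0148
```

```bash
python3 - <<'E'
from h import *
need([.428,-.319,.032],90)
import pickle
c=cam("top"); save(c,"top1.png"); save(c,"top1_fix.png",(270,160,390,260),6); pickle.dump(c,open("top1.pkl","wb"))
c=cam("scene"); save(c,"s2_fix.png",(200,200,350,320),5); pickle.dump(c,open("scene1.pkl","wb"))
E
```

```text
t 4.65 pos [ 0.4252 -0.3208  0.0968] F [ 0.04  0.95 -2.01] open 0.0148
axes x,y,z rows
 [[ 0.002  1.     0.001]
 [ 1.    -0.002 -0.002]
 [-0.002  0.001 -1.   ]]
shift cm [0.17 0.3  6.48] rotvec [-0.0023 -0.0011 -0.0019]
q [ 0.849  0.621 -0.428  1.941  0.402  0.666  0.168]
```

View pics/top1.png

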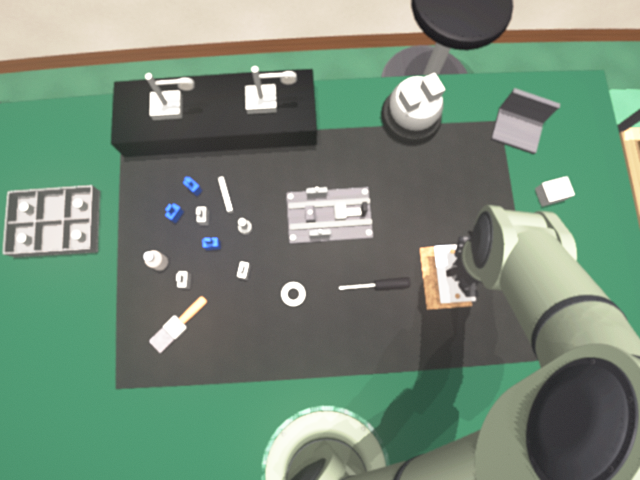

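View pics/top1_fix.png

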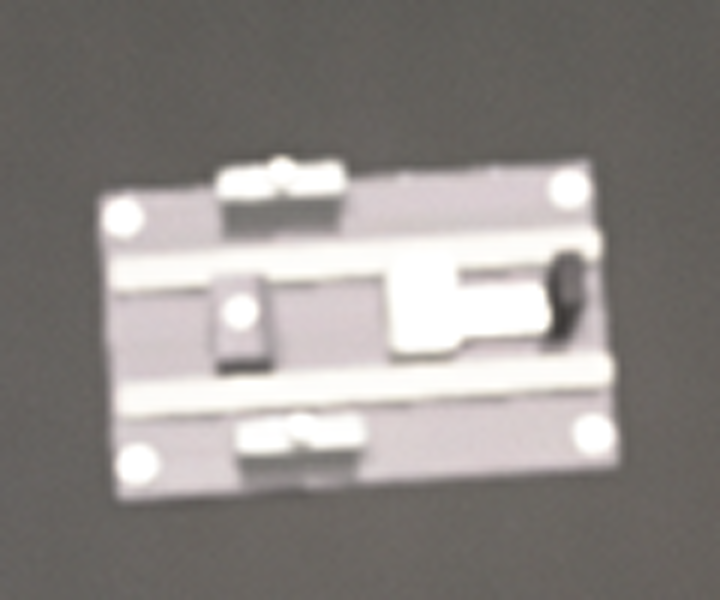

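View pics/s2_fix.png

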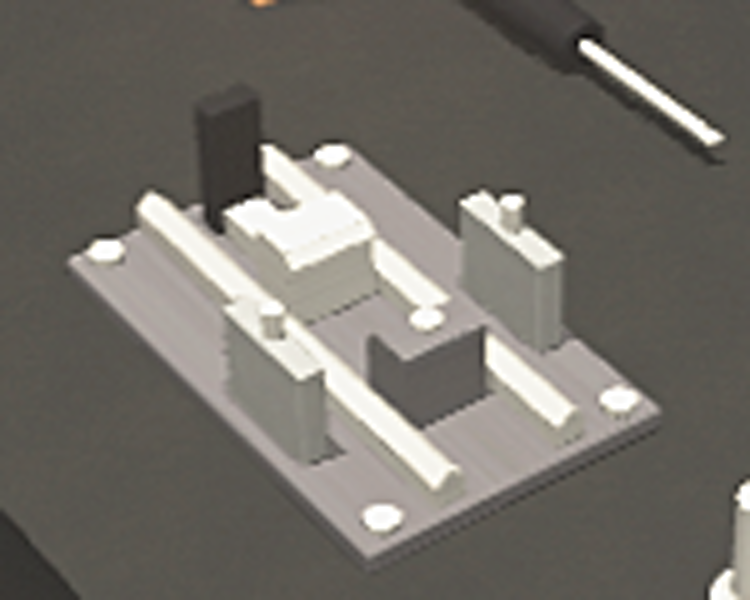

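>>> servo_tool(
  targets=[
    [[0, 0, 0, 0, 0.2, 2.5, 0], [0, 0, 0, 0.1, 0.3, 5, 0], [0, 0, 0, 0.1, 0.3, 6.2, 0], [0, 0, 0, 0.1, 0.3, 6.4, 0], [0, 0, 0, 0.1, 0.3, 6.5, 0]],
  ],
)

```text
time_s: 5.25
tool_pos: [0.4307, -0.3183, 0.0338]
tool_rot: [0.706, 0.708, 0.0, 0.0]
ft_force: [-0.1, -0.2, -2.1]
opening: 0.0149
```

```bash
python3 - <<'E'
from fit import *
need([.428,-.319,.029],90)
c=pickle.load(open("top1.pkl","rb")); s=pickle.load(open("scene1.pkl","rb"))
a=lambda l,x0,y0,k:(np.array(l,float)+.5)/k-.5+[x0,y0]
T=cloud(c)
def sl(zlo,zhi,x0,x1,y0,y1,P):
    m=(P[...,2]>zlo)&(P[...,2]<zhi)&(P[...,0]>x0)&(P[...,0]<x1)&(P[...,1]>y0)&(P[...,1]<y1); return P[m]
for P,n in ((T,"top"),(cloud(s),"scene")):
    q=sl(.038,.052,.582,.615,-.11,.06,P); y=np.sort(q[:,1]); print(n,len(y)); print(np.histogram(y,bins=np.arange(-.11,.06,.004)))
# scene: stop top edge and foot
print("stop foot? scene", pix2plane(s,a([(372,338),(425,427),(487,330)],200,200,5),.044).round(4))
print("pusher foot face scene", pix2plane(s,a([(302,318),(382,288)],200,200,5),.010).round(4), pix2plane(s,a([(297,268),(370,238)],200,200,5),.039).round(4))
print("stop back foot scene", pix2plane(s,a([(421,425),(487,390)],200,200,5),.010).round(4))
print("stop top", pix2plane(c,a([(213,278),(264,276),(270,360),(217,360)],270,160,6),.044).round(4))
print("pusher top", pix2plane(c,a([(388,262),(393,354)],270,160,6),.01).round(4))
E
```

```text
t 5.25 pos [ 0.4307 -0.3183  0.0338] F [-0.06 -0.22 -2.08] open 0.0149
axes x,y,z rows
 [[-0.002  1.    -0.   ]
 [ 1.     0.002  0.   ]
 [ 0.    -0.    -1.   ]]
shift cm [-0.07 -0.27  0.48] rotvec [0.0004 0.     0.002 ]
q [ 0.791  0.725 -0.364  1.957  0.475  0.543  0.101]
top 258
(array([ 0,  0,  0,  0,  0,  0, 17, 21, 23, 22, 21, 23,  3,  0,  0,  0,  0,
        0,  0,  0,  0,  0,  0,  0, 12, 21, 22, 22, 22, 22,  7,  0,  0,  0,
        0,  0,  0,  0,  0,  0,  0,  0]), array([-0.11 , -0.106, -0.102, -0.098, -0.094, -0.09 , -0.086, -0.082,
       -0.078, -0.074, -0.07 , -0.066, -0.062, -0.058, -0.054, -0.05 ,
       -0.046, -0.042, -0.038, -0.034, -0.03 , -0.026, -0.022, -0.018,
       -0.014, -0.01 , -0.006, -0.002,  0.002,  0.006,  0.01 ,  0.014,
        0.018,  0.022,  0.026,  0.03 ,  0.034,  0.038,  0.042,  0.046,
        0.05 ,  0.054,  0.058]))
scene 363
(array([ 0,  0,  0,  0,  0,  3, 18, 26, 23, 28, 24, 43, 25,  0,  0,  0,  0,
        0,  0,  0,  0,  0,  0,  0,  1, 13, 26, 33, 34, 31, 35,  0,  0,  0,
        0,  0,  0,  0,  0,  0,  0,  0]), array([-0.11 , -0.106, -0.102, -0.098, -0.094, -0.09 , -0.086, -0.082,
       -0.078, -0.074, -0.07 , -0.066, -0.062, -0.058, -0.054, -0.05 ,
       -0.046, -0.042, -0.038, -0.034, -0.03 , -0.026, -0.022, -0.018,
       -0.014, -0.01 , -0.006, -0.002,  0.002,  0.006,  0.01 ,  0.014,
        0.018,  0.022,  0.026,  0.03 ,  0.034,  0.038,  0.042,  0.046,
        0.05 ,  0.054,  0.058]))
stop foot? scene [[ 0.6174 -0.0063  0.044 ]
 [ 0.6296  0.0436  0.044 ]
 [ 0.582   0.014   0.044 ]]
pusher foot face scene [[ 0.6096 -0.0657  0.01  ]
 [ 0.5753 -0.0629  0.01  ]] [[ 0.6138 -0.0607  0.039 ]
 [ 0.5821 -0.0598  0.039 ]]
stop back foot scene [[0.6084 0.01   0.01  ]
 [0.578  0.0084 0.01  ]]
stop top [[ 0.6129  0.01    0.044 ]
 [ 0.6124 -0.0104  0.044 ]
 [ 0.5777 -0.0106  0.044 ]
 [ 0.579   0.0104  0.044 ]]
pusher top [[ 0.625  -0.0626  0.01  ]
 [ 0.5857 -0.0618  0.01  ]]
```

>>> servo_tool(
  targets=[
    [[0, 0, 0, 0, 0, 0.2, 0], [0, 0, 0, 0, 0, 0.4, 0], [0, 0, 0, 0, 0, 0.4, 0]],
  ],
)

```text
time_s: 5.55
tool_pos: [0.4305, -0.3191, 0.0303]
tool_rot: [0.707, 0.707, 0.0, 0.001]
ft_force: [-0.5, 1.5, 11.2]
opening: 0.0152
```

>>> servo_tool(
  targets=[
    [[0, 0, 0, 0, 0, 0, 0.2], [0, 0, 0, 0, 0, 0, 0.5], [0, 0, 0, 0, 0, -1, 0.5], [0, 0, 0, 0, 0, -4, 0.5], [0, 0, 0, 0, 0, -8, 0.5]],
  ],
)

```text
time_s: 6.05
tool_pos: [0.4294, -0.3181, 0.1098]
tool_rot: [0.707, 0.708, -0.0, -0.001]
ft_force: [-0.0, -0.6, 0.4]
opening: 0.0427
```

```bash
python3 - <<'E'
from h import *
need([.4695,.165,.15],75)
need([.4695,.165,.15],-105)
s=cam("scene"); save(s,"s3.png")
E
```

```text
t 6.05 pos [ 0.4294 -0.3181  0.1098] F [-0.04 -0.61  0.4 ] open 0.0427
axes x,y,z rows
 [[-0.001  1.     0.002]
 [ 1.     0.001 -0.002]
 [-0.002  0.002 -1.   ]]
shift cm [48.31  4.08 -3.95] rotvec [-0.0022 -0.0014  0.2632]
q [ 0.852  0.604 -0.444  1.93   0.39   0.695  0.174]
t 6.05 pos [ 0.4294 -0.3181  0.1098] F [-0.04 -0.61  0.4 ] open 0.0427
axes x,y,z rows
 [[-0.001  1.     0.002]
 [ 1.     0.001 -0.002]
 [-0.002  0.002 -1.   ]]
shift cm [48.31  4.08 -3.95] rotvec [ 2.1000e-03 -3.2000e-03 -2.8784e+00]
q [ 0.852  0.604 -0.444  1.93   0.39   0.695  0.174]
```

View pics/s3.png

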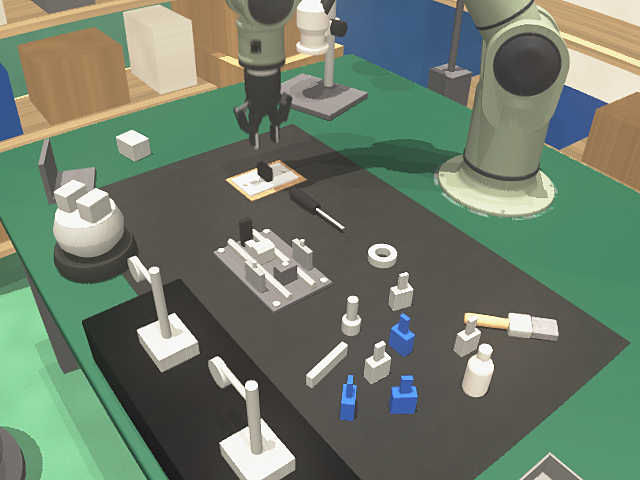

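>>> servo_tool(
  targets=[
    [[0, 0, 0, 4, 0.5, -2, 0.5], [0, 0, 0.05, 9, 1, -4, 0.5], [0, 0, 0.1, 14, 1.5, -4, 0.5], [0, 0, 0.15, 19, 2, -4, 0.5], [0, 0, 0.2, 24, 2.5, -4, 0.5]],
  ],
)

```text
time_s: 6.6
tool_pos: [0.4543, -0.0816, 0.1503]
tool_rot: [0.775, 0.632, 0.0, 0.001]
ft_force: [2.3, 0.9, 0.1]
opening: 0.0427
```

```bash
python3 - <<'E'
from h import *
need([.4695,.165,.15],75)
E
```

```text
t 6.6 pos [ 0.4543 -0.0816  0.1503] F [2.34 0.89 0.1 ] open 0.0427
axes x,y,z rows
 [[ 0.2    0.98  -0.   ]
 [ 0.98  -0.2    0.001]
 [ 0.001 -0.    -1.   ]]
shift cm [ 2.446e+01 -3.450e+00  2.000e-02] rotvec [0.0013 0.0001 0.0602]
q [ 0.41   0.44  -0.458  2.089  0.307  0.675 -0.453]
```

>>> servo_tool(
  targets=[
    [[0, 0, 0.02, 5, -0.7, 0, 0.5], [0, 0, 0.04, 10, -1.4, 0, 0.5], [0, 0, 0.06, 15, -2.1, 0, 0.5], [0, 0, 0.06, 20, -2.8, 0, 0.5], [0, 0, 0.06, 24.4, -3.4, 0, 0.5]],
  ],
)

```text
time_s: 7.1
tool_pos: [0.4691, 0.1651, 0.1502]
tool_rot: [0.792, 0.61, 0.0, 0.0]
ft_force: [1.0, -0.5, -0.7]
opening: 0.0426
```

>>> servo_tool(
  targets=[
    [[0, 0, 0, 0, 0, 0, 0.5], [0, 0, 0, 0, 0, 1, 0.5]],
  ],
)

```text
time_s: 7.3
tool_pos: [0.4696, 0.1639, 0.1402]
tool_rot: [0.792, 0.611, 0.001, 0.0]
ft_force: [0.1, -1.2, -0.3]
opening: 0.0426
```

```bash
python3 - <<'E'
from h import *
need([.4695,.165,.06],75)
c=cam("wrist"); save(c,"w2.png")
P=cloud(c)
for lo,hi in ((.03,.05),(.06,.08)):
    m=(P[...,2]>lo)&(P[...,2]<hi)&(abs(P[...,0]-.4695)<.04)&(abs(P[...,1]-.165)<.04); q=P[m]
    print(len(q),np.median(q,0).round(4),cv2.minAreaRect((q[:,:2]*1000).astype(np.float32)))
E
```

```text
t 7.3 pos [0.4696 0.1639 0.1402] F [ 0.13 -1.19 -0.25] open 0.0426
axes x,y,z rows
 [[ 0.254  0.967  0.001]
 [ 0.967 -0.254  0.002]
 [ 0.002  0.001 -1.   ]]
shift cm [ 0.09 -0.05  8.02] rotvec [ 0.0017 -0.0012  0.005 ]
q [-0.111  0.504 -0.452  2.01   0.335  0.697 -1.03 ]
1257 [0.47   0.1694 0.0401] ((468.4988098144531, 165.3001251220703), (20.10356903076172, 35.62793731689453), 74.92630004882812)
479 [0.4688 0.1669 0.0717] ((468.47601318359375, 165.48240661621094), (7.912041664123535, 15.77518081665039), 74.76653289794922)
```

View pics/w2.png

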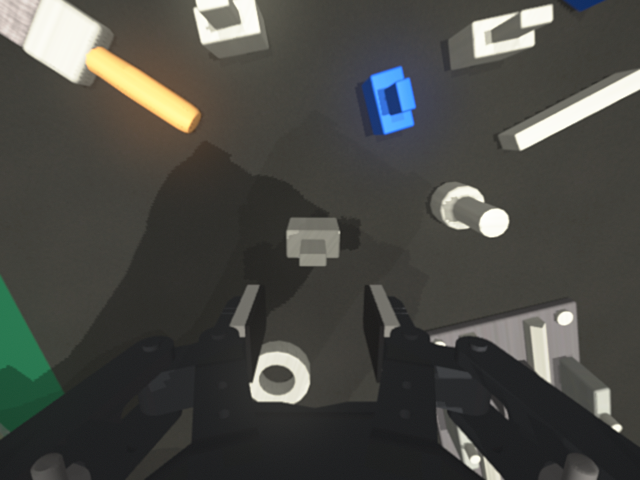

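```bash
python3 - <<'E'
from h import *
need([.4685,.1654,.061],74.85)
E
```

```text
t 7.35 pos [0.4689 0.1622 0.1381] F [-2.23 -0.48 -1.73] open 0.0425
axes x,y,z rows
 [[ 0.256  0.967 -0.001]
 [ 0.967 -0.256 -0.   ]
 [-0.    -0.001 -1.   ]]
shift cm [ 0.31 -0.12  7.71] rotvec [-0.0003  0.0006  0.0057]
q [-0.11   0.507 -0.45   2.012  0.337  0.695 -1.031]
```

>>> servo_tool(
  targets=[
    [[0, 0, 0.005, 0.1, -0.15, 3, 0.5], [0, 0, 0.005, 0.1, -0.15, 6, 0.5], [0, 0, 0.005, 0.1, -0.15, 7, 0.5], [0, 0, 0.005, 0.1, -0.15, 7, 0.5]],
  ],
)

```text
time_s: 7.75
tool_pos: [0.4675, 0.1628, 0.0684]
tool_rot: [0.794, 0.607, -0.001, -0.0]
ft_force: [-0.8, -0.2, 1.6]
opening: 0.0428
```

```bash
python3 - <<'E'
from h import *
need([.4685,.1654,.061],74.85)
E
```

```text
t 7.75 pos [0.4675 0.1628 0.0684] F [-0.83 -0.21  1.58] open 0.0428
axes x,y,z rows
 [[ 0.262  0.965 -0.002]
 [ 0.965 -0.262 -0.002]
 [-0.002 -0.001 -1.   ]]
shift cm [0.28 0.03 0.74] rotvec [-0.0019  0.0018 -0.0007]
q [-0.171  0.623 -0.377  2.05   0.427  0.546 -1.119]
```

>>> servo_tool(
  targets=[
    [[0, 0, 0, 0.25, 0, 0.7, 0.5], [0, 0, 0, 0.25, 0, 0.7, 0.5]],
  ],
)

```text
time_s: 7.95
tool_pos: [0.4691, 0.1666, 0.0627]
tool_rot: [0.794, 0.608, 0.0, 0.0]
ft_force: [-0.1, -0.7, -0.7]
opening: 0.0428
```

```bash
python3 - <<'E'
from h import *
need([.4685,.1654,.061],74.85)
c=cam("wrist"); save(c,"w3.png")
need([.4685,.1654,.061],74.85)
E
```

```text
t 7.95 pos [0.4691 0.1666 0.0627] F [-0.14 -0.69 -0.68] open 0.0428
axes x,y,z rows
 [[ 0.261  0.965  0.001]
 [ 0.965 -0.261  0.001]
 [ 0.001  0.    -1.   ]]
shift cm [-0.13 -0.03  0.16] rotvec [ 0.0006 -0.0007  0.0001]
q [-0.183  0.635 -0.369  2.048  0.435  0.533 -1.13 ]
t 8.0 pos [0.4691 0.1665 0.0629] F [ 0.32 -0.14 -0.17] open 0.0427
axes x,y,z rows
 [[ 0.261  0.965  0.   ]
 [ 0.965 -0.261  0.001]
 [ 0.001  0.    -1.   ]]
shift cm [-0.12 -0.03  0.19] rotvec [ 0.0007 -0.0005  0.0003]
q [-0.183  0.634 -0.369  2.048  0.435  0.533 -1.13 ]
```

View pics/w3.png

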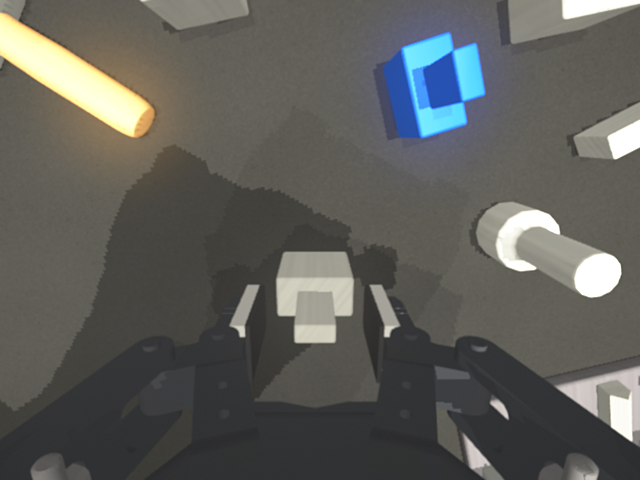

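>>> servo_tool(
  targets=[
    [[0, 0, 0, -0.1, 0, 0.1, 0.3], [0, 0, 0, -0.1, 0, 0.1, 0], [0, 0, 0, -0.1, 0, 0.1, 0], [0, 0, 0, -0.1, 0, 0.1, 0]],
  ],
)

```text
time_s: 8.4
tool_pos: [0.4687, 0.1653, 0.0618]
tool_rot: [0.794, 0.608, 0.0, 0.0]
ft_force: [0.2, -0.6, 5.6]
opening: 0.0143
```

```bash
python3 - <<'E'
from h import *
need([.598,-.026,.18],90.2)
E
```

```text
t 8.4 pos [0.4687 0.1653 0.0618] F [ 0.21 -0.58  5.65] open 0.0143
axes x,y,z rows
 [[ 0.261  0.965  0.   ]
 [ 0.965 -0.261  0.001]
 [ 0.001 -0.    -1.   ]]
shift cm [-15.09  17.48 -11.81] rotvec [ 7.000e-04 -1.000e-04 -2.677e-01]
q [-0.182  0.636 -0.368  2.05   0.437  0.53  -1.13 ]
```

>>> servo_tool(
  targets=[
    [[0, 0, 0, 0, 0, -2, 0], [0, 0, 0, 0, 0, -6, 0], [0, 0, 0, 0, 0, -10, 0], [0, 0, -0.05, -3, 3.5, -11, 0], [0, 0, -0.1, -6, 7, -11, 0]],
  ],
)

```text
time_s: 8.9
tool_pos: [0.5218, 0.089, 0.1739]
tool_rot: [0.761, 0.648, 0.002, 0.001]
ft_force: [1.0, 0.7, -1.5]
opening: 0.0146
```

```bash
python3 - <<'E'
from h import *
need([.598,-.026,.17],90.2)
E
```

```text
t 8.9 pos [0.5218 0.089  0.1739] F [ 1.02  0.7  -1.54] open 0.0146
axes x,y,z rows
 [[ 0.159  0.987  0.001]
 [ 0.987 -0.159  0.004]
 [ 0.004  0.001 -1.   ]]
shift cm [-10.15   9.35   0.42] rotvec [ 0.004  -0.0009 -0.1631]
q [ 0.084  0.499 -0.489  1.905  0.317  0.809 -0.735]
```

>>> servo_tool(
  targets=[
    [[0, 0, -0.04, -2.5, 2.3, 0, 0], [0, 0, -0.08, -5, 4.6, 0, 0], [0, 0, -0.12, -7.5, 6.9, 0.5, 0], [0, 0, -0.163, -10.1, 9.3, 1, 0], [0, 0, -0.163, -10.1, 9.3, 1, 0]],
  ],
)

```text
time_s: 9.4
tool_pos: [0.5968, -0.0307, 0.1603]
tool_rot: [0.709, 0.705, -0.001, 0.0]
ft_force: [-0.2, 1.0, -2.1]
opening: 0.0144
```

```bash
python3 - <<'E'
from h import *
import pickle
need([.598,-.026,.17],90.2)
c=cam("wrist"); save(c,"w4.png"); pickle.dump(c,open("w4.pkl","wb"))
need([.598,-.026,.17],90.2)
E
```

```text
t 9.4 pos [ 0.5968 -0.0307  0.1603] F [-0.16  0.96 -2.11] open 0.0144
axes x,y,z rows
 [[ 0.005  1.    -0.002]
 [ 1.    -0.005 -0.001]
 [-0.001 -0.002 -1.   ]]
shift cm [ 0.47  0.12 -0.97] rotvec [-0.0006  0.0016 -0.0086]
q [ 0.289  0.618 -0.491  1.732  0.364  0.883 -0.365]
t 9.45 pos [ 0.5958 -0.028   0.1606] F [-0.82  0.43 -1.56] open 0.0145
axes x,y,z rows
 [[ 0.004  1.    -0.   ]
 [ 1.    -0.004 -0.001]
 [-0.001 -0.    -1.   ]]
shift cm [ 0.2   0.21 -0.94] rotvec [-0.0009  0.0003 -0.0078]
q [ 0.287  0.617 -0.493  1.735  0.363  0.882 -0.367]
```

View pics/w4.png

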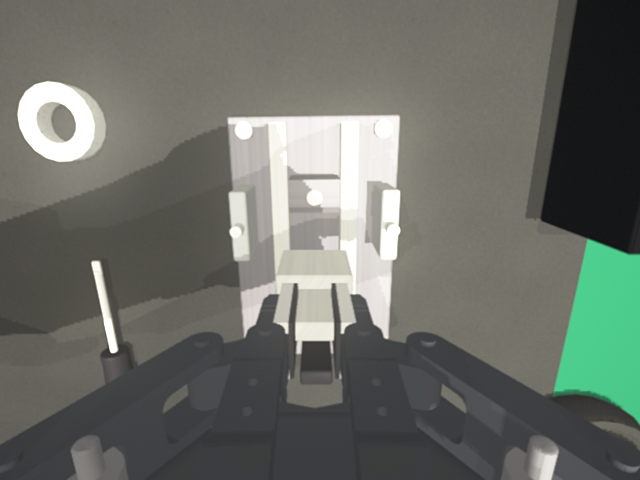

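```bash
python3 - <<'E'
from h import *
import pickle
w=pickle.load(open("w4.pkl","rb")); P=cloud(w)
def rect(n,lo,hi,x0,x1,y0,y1):
    m=(P[...,2]>lo)&(P[...,2]<hi)&(P[...,0]>x0)&(P[...,0]<x1)&(P[...,1]>y0)&(P[...,1]<y1); q=P[m]
    print(n,len(q),q.min(0).round(4),q.max(0).round(4),[np.round(v,1) for v in cv2.minAreaRect((q[:,:2]*1000).astype(np.float32))])
rect("cheekR",.046,.056,.635,.67,-.06,.02)
rect("cheekL",.046,.056,.53,.56,-.06,.02)
rect("stop>.042",.0415,.05,.575,.62,-.05,.05)
rect("stop>.038",.0385,.05,.575,.62,-.05,.05)
rect("plate",.006,.014,.52,.68,.03,.08)
rect("railR",.02,.03,.60,.64,-.06,.07)
rect("held",.12,.145,.56,.64,-.06,.02)
q=P[(abs(P[...,0]-.61)<.003)&(abs(P[...,1])<.03)&(P[...,2]<.06)]
i=np.argsort(q[:,1]); print(q[i][::6].round(4))
E
```

```text
cheekR 1138 [ 0.6421 -0.0442  0.046 ] [0.6546 0.0051 0.0555] [array([648.3, -19.6]), array([12.4, 49.2]), np.float64(0.6)]
cheekL 1144 [ 0.5382 -0.0456  0.046 ] [0.5507 0.0042 0.0558] [array([544.4, -20.7]), array([12.5, 49.8]), np.float64(0.1)]
stop>.042 1601 [ 0.5781 -0.012   0.0415] [0.6143 0.0111 0.0491] [array([ 5.962e+02, -5.000e-01]), array([36., 23.]), np.float64(0.3)]
stop>.038 1731 [ 0.5781 -0.0133  0.0385] [0.6143 0.0112 0.0491] [array([596.2,  -1. ]), array([36. , 24.2]), np.float64(0.7)]
plate 4527 [0.5303 0.03   0.0061] [0.6605 0.055  0.014 ] [array([595.4,  42.5]), array([130.1,  24.8]), np.float64(0.1)]
railR 2114 [ 0.6004 -0.06    0.02  ] [0.629  0.0496 0.0279] [array([614.6,  -5.2]), array([ 28.3, 109.7]), np.float64(0.4)]
held 2044 [ 0.5782 -0.0305  0.1201] [ 0.6143 -0.0198  0.1449] [array([596.3, -25. ]), array([10.5, 36.2]), np.float64(89.2)]
[[ 6.103e-01 -3.000e-02  1.130e-02]
 [ 6.079e-01 -2.930e-02  1.080e-02]
 [ 6.095e-01 -2.860e-02  1.020e-02]
 [ 6.128e-01 -2.780e-02  1.000e-02]
 [ 6.119e-01 -2.740e-02  1.150e-02]
 [ 6.071e-01 -2.680e-02  1.080e-02]
 [ 6.095
[... 2856 characters left out ...]
-02  1.040e-02]
 [ 6.130e-01  1.980e-02  9.600e-03]
 [ 6.090e-01  2.000e-02  1.140e-02]
 [ 6.121e-01  2.070e-02  1.090e-02]
 [ 6.129e-01  2.140e-02  1.040e-02]
 [ 6.075e-01  2.220e-02  1.000e-02]
 [ 6.121e-01  2.220e-02  1.130e-02]
 [ 6.106e-01  2.290e-02  1.040e-02]
 [ 6.129e-01  2.360e-02  9.800e-03]
 [ 6.129e-01  2.440e-02  9.800e-03]
 [ 6.090e-01  2.450e-02  1.110e-02]
 [ 6.090e-01  2.520e-02  1.090e-02]
 [ 6.113e-01  2.590e-02  1.030e-02]
 [ 6.129e-01  2.670e-02  1.010e-02]
 [ 6.075e-01  2.670e-02  1.110e-02]
 [ 6.128e-01  2.740e-02  1.060e-02]
 [ 6.113e-01  2.820e-02  1.060e-02]
 [ 6.121e-01  2.890e-02  9.300e-03]
 [ 6.105e-01  2.890e-02  1.040e-02]
 [ 6.082e-01  2.970e-02  1.030e-02]]
```

```bash
python3 - <<'E'
from h import *
need([.5968,-.027,.115],90.2)
E
```

```text
t 9.45 pos [ 0.5958 -0.028   0.1606] F [-0.82  0.43 -1.56] open 0.0145
axes x,y,z rows
 [[ 0.004  1.    -0.   ]
 [ 1.    -0.004 -0.001]
 [-0.001 -0.    -1.   ]]
shift cm [0.1  0.1  4.56] rotvec [-0.0009  0.0003 -0.0078]
q [ 0.287  0.617 -0.493  1.735  0.363  0.882 -0.367]
```

>>> servo_tool(
  targets=[
    [[0, 0, -0.007, 0.15, 0.1, 1.5, 0], [0, 0, -0.007, 0.15, 0.1, 3, 0], [0, 0, -0.007, 0.15, 0.1, 4.5, 0], [0, 0, -0.007, 0.15, 0.1, 4.5, 0], [0, 0, -0.007, 0.15, 0.1, 4.5, 0]],
  ],
)

```text
time_s: 9.95
tool_pos: [0.5963, -0.0236, 0.1158]
tool_rot: [0.705, 0.709, -0.0, -0.0]
ft_force: [-0.7, -0.2, -1.4]
opening: 0.0144
```

```bash
python3 - <<'E'
from h import *
need([.5968,-.027,.115],90.2)
E
```

```text
t 9.95 pos [ 0.5963 -0.0236  0.1158] F [-0.75 -0.16 -1.43] open 0.0144
axes x,y,z rows
 [[-0.007  1.     0.   ]
 [ 1.     0.007 -0.001]
 [-0.001  0.    -1.   ]]
shift cm [-0.34  0.04  0.08] rotvec [-0.001  -0.0002  0.0031]
q [ 0.262  0.677 -0.469  1.762  0.404  0.801 -0.397]
```

>>> servo_tool(
  targets=[
    [[0, 0, 0.003, -0.35, 0.05, 0, 0], [0, 0, 0.003, -0.35, 0.05, 1.5, 0], [0, 0, 0.003, -0.35, 0.05, 1.5, 0], [0, 0, 0.003, -0.35, 0.05, 1.5, 0]],
  ],
)

```text
time_s: 10.35
tool_pos: [0.5969, -0.0276, 0.1008]
tool_rot: [0.706, 0.708, -0.0, -0.0]
ft_force: [-0.2, 0.4, -1.7]
opening: 0.0144
```

```bash
python3 - <<'E'
from h import *
import pickle
need([.5968,-.027,.073],90.2)
w=cam("wrist"); save(w,"w5.png"); P=cloud(w)
def rect(n,lo,hi,x0,x1,y0,y1):
    m=(P[...,2]>lo)&(P[...,2]<hi)&(P[...,0]>x0)&(P[...,0]<x1)&(P[...,1]>y0)&(P[...,1]<y1); q=P[m]
    print(n,len(q),q.min(0).round(4),q.max(0).round(4),[np.round(v,1) for v in cv2.minAreaRect((q[:,:2]*1000).astype(np.float32))])
rect("cheekR",.046,.056,.635,.67,-.06,.02)
rect("cheekL",.046,.056,.53,.56,-.06,.02)
rect("stop>.042",.0415,.05,.575,.62,-.05,.05)
rect("held",.072,.09,.56,.64,-.06,.02)
E
```

```text
t 10.35 pos [ 0.5969 -0.0276  0.1008] F [-0.2   0.42 -1.69] open 0.0144
axes x,y,z rows
 [[-0.003  1.     0.   ]
 [ 1.     0.003 -0.001]
 [-0.001  0.    -1.   ]]
shift cm [ 0.06 -0.    2.79] rotvec [-0.0009 -0.0001 -0.0005]
q [ 0.26   0.698 -0.458  1.767  0.417  0.775 -0.405]
cheekR 1869 [ 0.642 -0.045  0.046] [0.6545 0.0051 0.0559] [array([648.3, -20. ]), array([12.4, 50.1]), np.float64(0.6)]
cheekL 1919 [ 0.538  -0.0453  0.046 ] [0.5509 0.0045 0.056 ] [array([544.5, -20.4]), array([12.5, 49.8]), np.float64(0.6)]
stop>.042 2929 [ 0.5782 -0.0185  0.0415] [0.6142 0.0112 0.05  ] [array([596.2,  -3.6]), array([36.1, 29.6]), np.float64(0.6)]
held 1599 [ 0.5782 -0.0272  0.072 ] [ 0.6143 -0.0167  0.09  ] [array([596.2, -21.9]), array([36.1, 10.4]), np.float64(0.3)]
```

View pics/w5.png

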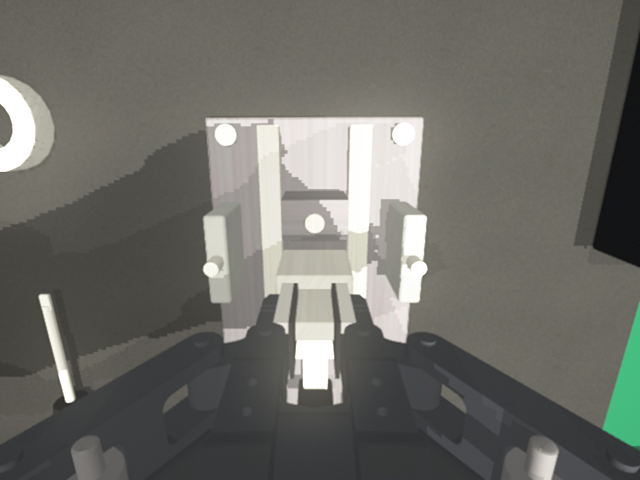

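>>> servo_tool(
  targets=[
    [[0, 0, 0, 0, 0, 1, 0], [0, 0, 0, 0, 0, 2, 0], [0, 0, 0, 0, 0, 2.6, 0], [0, 0, 0, 0, 0, 2.7, 0]],
  ],
)

```text
time_s: 10.8
tool_pos: [0.5966, -0.0275, 0.0731]
tool_rot: [0.706, 0.708, -0.001, -0.001]
ft_force: [-0.3, -0.3, -1.9]
opening: 0.0142
```

```bash
python3 - <<'E'
from h import *
need([.5968,-.0265,.072],90.2)
E
```

```text
t 10.8 pos [ 0.5966 -0.0275  0.0731] F [-0.28 -0.29 -1.87] open 0.0142
axes x,y,z rows
 [[-0.003  1.     0.   ]
 [ 1.     0.003 -0.002]
 [-0.002  0.    -1.   ]]
shift cm [0.1  0.02 0.11] rotvec [-0.0016 -0.0001 -0.0003]
q [ 0.246  0.737 -0.437  1.779  0.443  0.726 -0.425]
```

>>> servo_tool(
  targets=[
    [[0, 0, 0, 0.15, 0, 0, 0], [0, 0, 0, 0.25, 0, 0.05, 0], [0, 0, 0, 0.3, 0, 0.15, 0]],
  ],
)

```text
time_s: 11.1
tool_pos: [0.5974, -0.0244, 0.0731]
tool_rot: [0.706, 0.708, 0.0, 0.0]
ft_force: [0.6, 1.0, -2.0]
opening: 0.0146
```

>>> servo_tool(
  targets=[
    [[0, 0, 0, 0.05, 0, 0.1, 0], [0, 0, 0, 0.1, 0, 0.2, 0], [0, 0, 0, 0.1, 0, 0.2, 0]],
  ],
)

```text
time_s: 11.4
tool_pos: [0.5975, -0.0239, 0.0718]
tool_rot: [0.706, 0.708, 0.0, 0.001]
ft_force: [-3.5, -2.1, 14.3]
opening: 0.0148
```

>>> servo_tool(
  targets=[
    [[0, 0, 0, 0, 0, -0.1, 0.25], [0, 0, 0, 0, 0, -0.1, 0.4], [0, 0, 0, 0, 0, -0.1, 0.4], [0, 0, 0, 0, 0, -2, 0.4], [0, 0, 0, 0, 0, -6, 0.4]],
  ],
)

```text
time_s: 11.9
tool_pos: [0.5956, -0.0235, 0.129]
tool_rot: [0.706, 0.708, -0.002, -0.002]
ft_force: [0.2, -1.1, 0.3]
opening: 0.0341
```

>>> servo_tool(
  targets=[
    [[0, 0, 0, 0, 0, -2, 0.4], [0, 0, 0, 0, 0, -2, 0.4]],
  ],
)

```text
time_s: 12.1
tool_pos: [0.5985, -0.0235, 0.1536]
tool_rot: [0.706, 0.708, 0.001, 0.002]
ft_force: [0.5, 0.2, -1.1]
opening: 0.0343
```

```bash
python3 - <<'E'
from h import *
import pickle
need([.61,.262,.16],90)
w=cam("wrist"); save(w,"w6.png"); P=cloud(w); pickle.dump(w,open("w6.pkl","wb"))
def rect(n,lo,hi,x0,x1,y0,y1):
    m=(P[...,2]>lo)&(P[...,2]<hi)&(P[...,0]>x0)&(P[...,0]<x1)&(P[...,1]>y0)&(P[...,1]<y1); q=P[m]
    print(n,len(q),np.median(q,0).round(4),q.min(0).round(4),q.max(0).round(4),[np.round(v,1) for v in cv2.minAreaRect((q[:,:2]*1000).astype(np.float32))])
rect("sp block top",.0475,.055,.57,.625,-.05,.05)
rect("sp tab top",.078,.088,.57,.625,-.05,.05)
rect("stop top",.042,.0465,.57,.625,-.012,.05)
E
```

```text
t 12.1 pos [ 0.5985 -0.0235  0.1536] F [ 0.49  0.2  -1.09] open 0.0343
axes x,y,z rows
 [[-0.003  1.    -0.   ]
 [ 1.     0.003  0.004]
 [ 0.004 -0.    -1.   ]]
shift cm [28.55  1.23 -0.64] rotvec [0.0043 0.0001 0.0028]
q [ 0.278  0.628 -0.491  1.737  0.373  0.866 -0.375]
sp block top 1098 [ 0.5966 -0.0198  0.0502] [ 0.5793 -0.0336  0.0475] [0.6147 0.0036 0.0549] [array([597., -15.]), array([37.2, 35.4]), np.float64(89.9)]
sp tab top 361 [ 0.5968 -0.023   0.0821] [ 0.5895 -0.0276  0.0782] [ 0.6046 -0.0195  0.0839] [array([597.1, -23.5]), array([15.1,  8. ]), np.float64(0.4)]
stop top 1450 [0.5959 0.0017 0.0442] [ 0.5782 -0.0109  0.042 ] [0.6142 0.0112 0.0465] [array([5.962e+02, 1.000e-01]), array([36. , 22.1]), np.float64(0.1)]
```

View pics/w6.png

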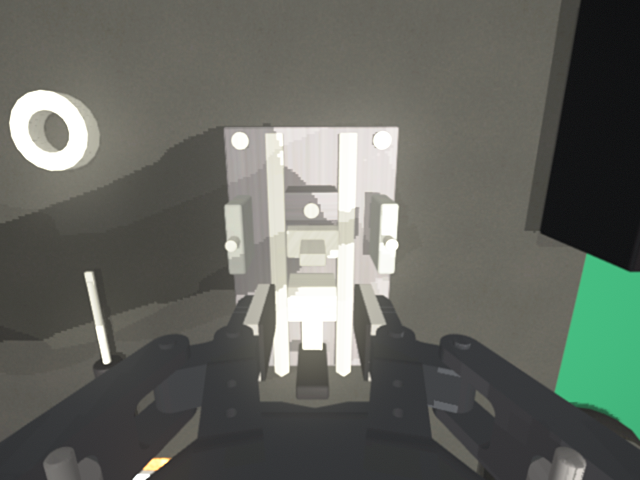

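>>> servo_tool(
  targets=[
    [[0, 0, 0, 4, 0.2, 0, 0.4], [0, 0, 0, 9, 0.4, 0, 0.4], [0, 0, 0, 14, 0.6, 0, 0.4], [0, 0, 0, 19, 0.8, 0, 0.4], [0, 0, 0, 24, 1, 0, 0.4]],
  ],
)

```text
time_s: 12.65
tool_pos: [0.6058, 0.218, 0.1496]
tool_rot: [0.706, 0.708, -0.001, -0.0]
ft_force: [1.4, -0.7, -0.3]
opening: 0.0343
```

>>> servo_tool(
  targets=[
    [[0, 0, 0, 3, 0.1, 0, 0.4], [0, 0, 0, 4.5, 0.2, 0.5, 0.4], [0, 0, 0, 4.5, 0.2, 1, 0.4], [0, 0, 0, 4.5, 0.2, 1, 0.4]],
  ],
)

```text
time_s: 13.05
tool_pos: [0.608, 0.2596, 0.139]
tool_rot: [0.706, 0.708, -0.001, -0.0]
ft_force: [-0.5, -0.2, 0.1]
opening: 0.0341
```

```bash
python3 - <<'E'
from h import *
need([.610,.262,.063],90)
c=cam("wrist"); save(c,"w7.png")
P=cloud(c)
for lo,hi in ((.035,.045),(.065,.08)):
    m=(P[...,2]>lo)&(P[...,2]<hi)&(abs(P[...,0]-.61)<.03)&(abs(P[...,1]-.262)<.03); q=P[m]
    print(len(q),np.median(q,0).round(4),cv2.minAreaRect((q[:,:2]*1000).astype(np.float32)))
E
```

```text
t 13.05 pos [0.608  0.2596 0.139 ] F [-0.55 -0.19  0.08] open 0.0341
axes x,y,z rows
 [[-0.002  1.    -0.002]
 [ 1.     0.002 -0.002]
 [-0.002 -0.002 -1.   ]]
shift cm [0.25 0.22 7.6 ] rotvec [-0.0019  0.0019  0.0022]
q [-0.194  0.735 -0.477  1.565  0.392  0.941 -0.797]
1131 [0.6082 0.265  0.0402] ((608.9462280273438, 261.0621643066406), (20.429006576538086, 36.062042236328125), 86.92322540283203)
439 [0.6087 0.2624 0.072 ] ((608.9592895507812, 261.31011962890625), (8.418294906616211, 16.03215217590332), 87.15858459472656)
```

View pics/w7.png

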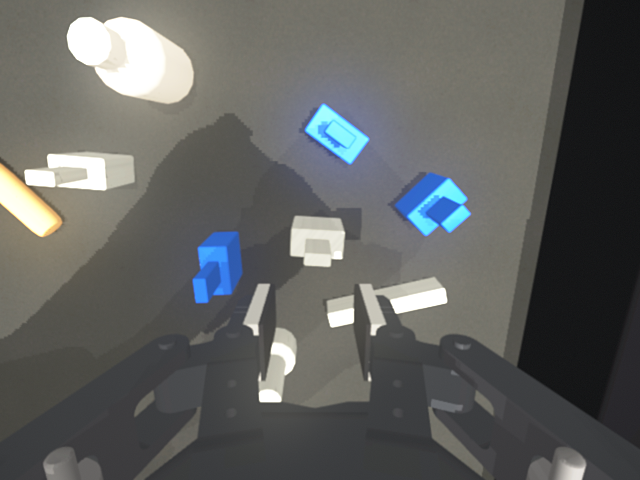

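>>> servo_tool(
  targets=[
    [[0, 0, 0.054, 0.1, 0.1, 2.5, 0.4], [0, 0, 0.054, 0.1, 0.1, 5, 0.4], [0, 0, 0.054, 0.1, 0.1, 6.5, 0.4], [0, 0, 0.054, 0.1, 0.1, 6.5, 0.4], [0, 0, 0.054, 0.1, 0.1, 6.5, 0.4]],
  ],
)

```text
time_s: 13.6
tool_pos: [0.6097, 0.2618, 0.0764]
tool_rot: [0.725, 0.689, 0.0, 0.0]
ft_force: [-0.2, 0.6, 0.9]
opening: 0.0341
```

```bash
python3 - <<'E'
from h import *
need([.609,.2612,.062],87.05)
E
```

```text
t 13.6 pos [0.6097 0.2618 0.0764] F [-0.2   0.59  0.88] open 0.0341
axes x,y,z rows
 [[ 0.052  0.999  0.   ]
 [ 0.999 -0.052  0.   ]
 [ 0.     0.    -1.   ]]
shift cm [-0.06 -0.07  1.44] rotvec [ 0.0003 -0.0001 -0.0002]
q [-0.222  0.813 -0.434  1.59   0.425  0.834 -0.877]
```

>>> servo_tool(
  targets=[
    [[0, 0, 0, -0.06, -0.07, 0.8, 0.4], [0, 0, 0, -0.06, -0.07, 1.4, 0.4], [0, 0, 0, -0.06, -0.07, 1.4, 0.4]],
  ],
)

```text
time_s: 13.9
tool_pos: [0.6083, 0.2615, 0.0612]
tool_rot: [0.725, 0.689, -0.0, -0.0]
ft_force: [0.2, -0.3, -0.2]
opening: 0.034
```

```bash
python3 - <<'E'
from h import *
need([.609,.2612,.062],87.05)
c=cam("wrist"); save(c,"w8.png")
E
```

```text
t 13.9 pos [0.6083 0.2615 0.0612] F [ 0.22 -0.26 -0.19] open 0.034
axes x,y,z rows
 [[ 0.051  0.999 -0.   ]
 [ 0.999 -0.051 -0.001]
 [-0.001 -0.    -1.   ]]
shift cm [-0.02  0.07 -0.08] rotvec [-0.0006  0.0005  0.0005]
q [-0.227  0.831 -0.426  1.598  0.436  0.809 -0.886]
```

View pics/w8.png

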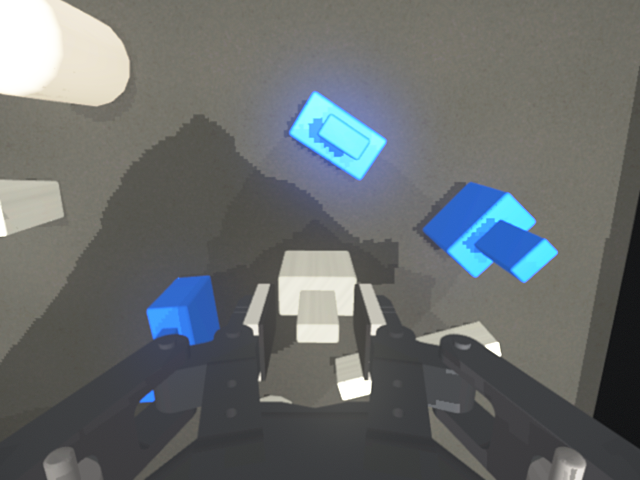

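>>> servo_tool(
  targets=[
    [[0, 0, 0, 0, 0.05, -0.05, 0.2], [0, 0, 0, 0, 0.05, -0.05, 0], [0, 0, 0, 0, 0.05, -0.05, 0], [0, 0, 0, 0, 0.05, -0.05, 0]],
  ],
)

```text
time_s: 14.35
tool_pos: [0.6094, 0.2619, 0.0628]
tool_rot: [0.725, 0.689, 0.0, 0.0]
ft_force: [1.3, -0.8, 5.1]
opening: 0.0145
```

>>> servo_tool(
  targets=[
    [[0, 0, 0, 0, 0, -2, 0], [0, 0, 0, 0, 0, -6, 0], [0, 0, 0, 0, 0, -10, 0], [0, 0, -0.02, -4, -0.5, -10.5, 0], [0, 0, -0.03, -8, -0.5, -10.5, 0]],
  ],
)

```text
time_s: 14.85
tool_pos: [0.5996, 0.1823, 0.1687]
tool_rot: [0.713, 0.701, 0.001, 0.0]
ft_force: [0.8, -0.4, -3.2]
opening: 0.0144
```

```bash
python3 - <<'E'
from h import *
need([.5965,-.047,.17],90.2)
E
```

```text
t 14.85 pos [0.5996 0.1823 0.1687] F [ 0.84 -0.42 -3.17] open 0.0144
axes x,y,z rows
 [[ 0.018  1.     0.001]
 [ 1.    -0.018  0.002]
 [ 0.002  0.001 -1.   ]]
shift cm [-22.94   0.1   -0.15] rotvec [ 0.0018 -0.0009 -0.0214]
q [-0.063  0.649 -0.493  1.648  0.363  0.935 -0.707]
```

>>> servo_tool(
  targets=[
    [[0, 0, -0.01, -5, 0, 0, 0], [0, 0, -0.02, -10, 0.1, 0, 0], [0, 0, -0.02, -15, 0.1, 0, 0], [0, 0, -0.02, -19, 0.1, 0, 0], [0, 0, -0.02, -22, 0.1, 0, 0]],
  ],
)

```text
time_s: 15.35
tool_pos: [0.5958, -0.0413, 0.1671]
tool_rot: [0.708, 0.706, -0.001, 0.0]
ft_force: [0.8, -0.2, -1.8]
opening: 0.0144
```

>>> servo_tool(
  targets=[
    [[0, 0, 0, -0.9, 0, 1.5, 0], [0, 0, 0, -0.9, 0, 3, 0], [0, 0, 0, -0.9, 0, 4, 0], [0, 0, 0, -0.9, 0, 4, 0], [0, 0, 0, -0.9, 0, 4, 0]],
  ],
)

```text
time_s: 15.85
tool_pos: [0.5964, -0.0454, 0.1271]
tool_rot: [0.707, 0.707, 0.0, -0.0]
ft_force: [-0.0, 0.4, -1.2]
opening: 0.0142
```

```bash
python3 - <<'E'
from h import *
import pickle
need([.5965,-.047,.125],90.2)
w=cam("wrist"); save(w,"w9.png"); P=cloud(w)
def rect(n,lo,hi,x0,x1,y0,y1):
    m=(P[...,2]>lo)&(P[...,2]<hi)&(P[...,0]>x0)&(P[...,0]<x1)&(P[...,1]>y0)&(P[...,1]<y1); q=P[m]
    print(n,len(q),q.min(0).round(4),q.max(0).round(4),[np.round(v,1) for v in cv2.minAreaRect((q[:,:2]*1000).astype(np.float32))])
rect("cheekR",.046,.056,.635,.67,-.06,.02)
rect("cheekL",.046,.056,.53,.56,-.06,.02)
rect("sp tab top",.078,.0855,.585,.61,-.035,-.01)
rect("held",.095,.115,.57,.62,-.08,-.02)
E
```

```text
t 15.85 pos [ 0.5964 -0.0454  0.1271] F [-0.    0.44 -1.18] open 0.0142
axes x,y,z rows
 [[-0.001  1.     0.001]
 [ 1.     0.001 -0.   ]
 [-0.     0.001 -1.   ]]
shift cm [-0.16  0.01  0.21] rotvec [-0.0005 -0.0006 -0.0026]
q [ 0.3    0.662 -0.472  1.753  0.39   0.822 -0.355]
cheekR 1602 [ 0.6419 -0.0449  0.046 ] [0.6547 0.0051 0.0559] [array([648.4, -19.9]), array([12.5, 50. ]), np.float64(0.4)]
cheekL 1604 [ 0.5382 -0.046   0.046 ] [0.5507 0.0043 0.0558] [array([544.5, -20.9]), array([12.5, 50.2]), np.float64(0.7)]
sp tab top 516 [ 0.5893 -0.0281  0.0782] [ 0.6048 -0.0196  0.0839] [array([597.1, -23.8]), array([ 8.5, 15.5]), np.float64(90.0)]
held 1674 [ 0.5776 -0.0448  0.0951] [ 0.6139 -0.0355  0.115 ] [array([595.7, -40.2]), array([36.3,  9.3]), np.float64(0.2)]
```

View pics/w9.png

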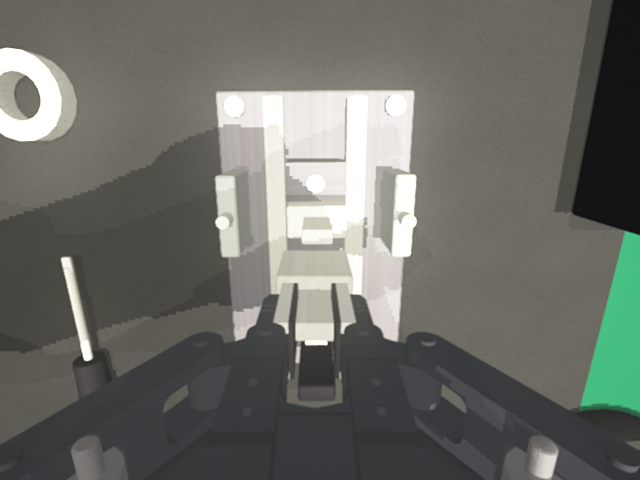

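>>> servo_tool(
  targets=[
    [[0, 0, 0, -0.16, 0.07, 0.5, 0], [0, 0, 0, -0.16, 0.07, 1, 0], [0, 0, 0, -0.16, 0.07, 1.6, 0], [0, 0, 0, -0.16, 0.07, 1.6, 0]],
  ],
)

```text
time_s: 16.3
tool_pos: [0.5966, -0.0485, 0.1104]
tool_rot: [0.707, 0.707, -0.0, -0.0]
ft_force: [-0.2, 0.2, -2.6]
opening: 0.0144
```

```bash
python3 - <<'E'
from h import *
need([.597,-.047,.0745],90.2)
E
```

```text
t 16.3 pos [ 0.5966 -0.0485  0.1104] F [-0.19  0.21 -2.62] open 0.0144
axes x,y,z rows
 [[ 0.001  1.     0.   ]
 [ 1.    -0.001 -0.001]
 [-0.001  0.    -1.   ]]
shift cm [0.15 0.05 3.59] rotvec [-0.0013 -0.0001 -0.0046]
q [ 0.297  0.686 -0.46   1.76   0.405  0.793 -0.363]
```

>>> servo_tool(
  targets=[
    [[0, 0, -0.003, 0.15, 0.04, 0, 0], [0, 0, -0.003, 0.15, 0.04, 0.5, 0], [0, 0, -0.003, 0.15, 0.04, 1, 0], [0, 0, -0.003, 0.15, 0.04, 1.5, 0]],
  ],
)

```text
time_s: 16.7
tool_pos: [0.5974, -0.0471, 0.0958]
tool_rot: [0.706, 0.708, -0.0, -0.0]
ft_force: [-0.1, 0.2, -2.5]
opening: 0.0144
```

```bash
python3 - <<'E'
from h import *
need([.597,-.047,.0745],90.2)
E
```

```text
t 16.7 pos [ 0.5974 -0.0471  0.0958] F [-0.06  0.23 -2.48] open 0.0144
axes x,y,z rows
 [[-0.002  1.    -0.   ]
 [ 1.     0.002 -0.   ]
 [-0.    -0.    -1.   ]]
shift cm [ 0.01 -0.04  2.13] rotvec [-0.0002  0.     -0.0016]
q [ 0.288  0.706 -0.45   1.766  0.42   0.767 -0.374]
```

>>> servo_tool(
  targets=[
    [[0, 0, 0, 0, -0.03, 0.7, 0], [0, 0, 0, 0, -0.03, 1.4, 0], [0, 0, 0, 0, -0.03, 2.1, 0], [0, 0, 0, 0, -0.03, 2.15, 0]],
  ],
)

```text
time_s: 17.1
tool_pos: [0.5966, -0.047, 0.0737]
tool_rot: [0.706, 0.708, -0.0, -0.001]
ft_force: [0.4, -0.5, -1.4]
opening: 0.0146
```

>>> servo_tool(
  targets=[
    [[0, 0, 0, 0, 0, 0.1, 0], [0, 0, 0, 0, 0, 0.25, 0], [0, 0, 0, 0, 0, 0.35, 0]],
  ],
)

```text
time_s: 17.4
tool_pos: [0.5977, -0.047, 0.0726]
tool_rot: [0.706, 0.708, 0.0, 0.001]
ft_force: [-9.4, -0.9, 33.2]
opening: 0.0143
```

>>> servo_tool(
  targets=[
    [[0, 0, 0, 0, 0, -0.25, 0], [0, 0, 0, 0, 0, -0.25, 0.25], [0, 0, 0, 0, 0, -0.25, 0.4], [0, 0, 0, 0, 0, -0.4, 0.4], [0, 0, 0, 0, 0, -2, 0.4]],
  ],
)

```text
time_s: 17.9
tool_pos: [0.5962, -0.047, 0.0904]
tool_rot: [0.706, 0.708, -0.001, -0.001]
ft_force: [-0.5, -0.1, 0.2]
opening: 0.0342
```

>>> servo_tool(
  targets=[
    [[0, 0, 0, 0, 0, -3, 0.4], [0, 0, 0, 0, 0, -6.5, 0.2], [0, 0, 0, 0, 0, -6.5, 0], [0, 0, 0, 0, 0, -6.5, 0]],
  ],
)

```text
time_s: 18.3
tool_pos: [0.5976, -0.0472, 0.1578]
tool_rot: [0.706, 0.708, 0.001, 0.001]
ft_force: [-1.0, -0.4, -0.2]
opening: -0.0001
```

```bash
python3 - <<'E'
from h import *
import pickle
need([.597,-.16,.15],90)
w=cam("wrist"); save(w,"w10.png"); P=cloud(w)
def rect(n,lo,hi,x0,x1,y0,y1):
    m=(P[...,2]>lo)&(P[...,2]<hi)&(P[...,0]>x0)&(P[...,0]<x1)&(P[...,1]>y0)&(P[...,1]<y1); q=P[m]
    print(n,len(q),np.median(q,0).round(4),q.min(0).round(4),q.max(0).round(4),[np.round(v,1) for v in cv2.minAreaRect((q[:,:2]*1000).astype(np.float32))])
rect("tab1",.078,.0855,.585,.61,-.035,-.01)
rect("tab2",.078,.0855,.585,.61,-.06,-.037)
rect("blocks",.047,.053,.575,.62,-.06,-.015)
s=cam("scene"); save(s,"s10_fix.png",(200,190,350,310),5); P=cloud(s)
rect("tab1",.074,.088,.585,.61,-.035,-.01)
rect("tab2",.074,.088,.585,.61,-.06,-.037)
rect("pusher",.040,.047,.58,.615,-.09,-.062)
rect("handle",.055,.08,.58,.615,-.15,-.11)
E
```

```text
t 18.3 pos [ 0.5976 -0.0472  0.1578] F [-1.   -0.37 -0.21] open -0.0001
axes x,y,z rows
 [[-0.002  1.    -0.   ]
 [ 1.     0.002  0.002]
 [ 0.002 -0.    -1.   ]]
shift cm [-11.28  -0.08   0.78] rotvec [0.002  0.0003 0.0018]
q [ 0.316  0.623 -0.49   1.731  0.366  0.877 -0.331]
tab1 378 [ 0.5968 -0.0234  0.0821] [ 0.5891 -0.0282  0.0782] [ 0.6046 -0.0196  0.0839] [array([596.8, -23.9]), array([15.4,  8.4]), np.float64(0.8)]
tab2 352 [ 0.5975 -0.0469  0.0821] [ 0.5895 -0.0514  0.078 ] [ 0.6049 -0.0436  0.0846] [array([597.2, -47.5]), array([ 7.9, 15.4]), np.float64(89.9)]
blocks 1929 [ 0.5969 -0.0379  0.0502] [ 0.5791 -0.0571  0.047 ] [ 0.6153 -0.015   0.053 ] [array([597.2, -36. ]), array([36. , 42.1]), np.float64(0.4)]
tab1 60 [ 0.6005 -0.0224  0.0794] [ 0.5906 -0.0294  0.074 ] [ 0.6081 -0.0178  0.0863] [array([599.2, -23.1]), array([11.5, 17. ]), np.float64(84.6)]
tab2 55 [ 0.5994 -0.046   0.0802] [ 0.5914 -0.0519  0.074 ] [ 0.608  -0.0421  0.0846] [array([599.7, -46.7]), array([16.6,  9.8]), np.float64(3.3)]
pusher 93 [ 0.6036 -0.0764  0.0441] [ 0.5854 -0.0867  0.0401] [ 0.615  -0.0622  0.0468] [array([599.9, -74. ]), array([30.8, 23.2]), np.float64(4.1)]
handle 114 [ 0.6009 -0.1265  0.0644] [ 0.5866 -0.1361  0.055 ] [ 0.6115 -0.1209  0.0723] [array([ 598.9, -128.6]), array([14.8, 24.7]), np.float64(86.6)]
```

View pics/w10.png

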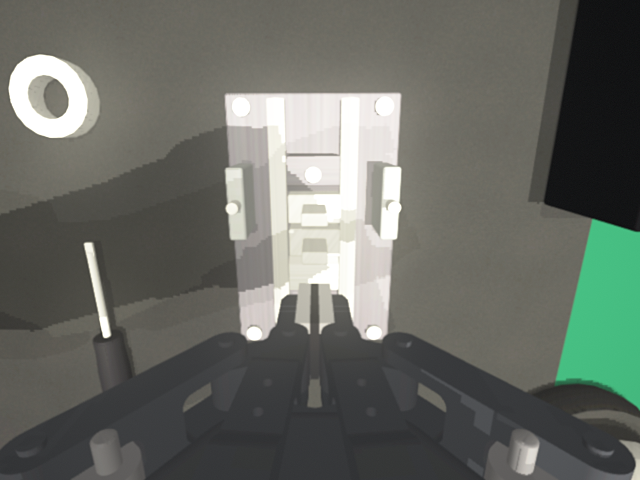

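View pics/s10_fix.png

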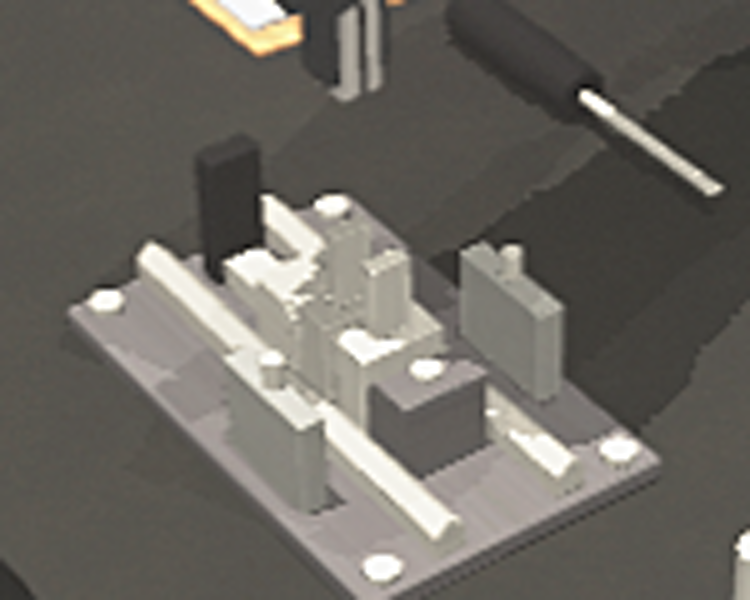

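>>> servo_tool(
  targets=[
    [[0, 0, 0, -4, 0, 0, 0], [0, 0, 0, -8, 0, 0, 0], [0, 0, 0, -12.5, -0.05, 0, 0], [0, 0, 0, -13, -0.05, 2, 0], [0, 0, 0, -13, -0.05, 5, 0]],
  ],
)

```text
time_s: 18.9
tool_pos: [0.5969, -0.1795, 0.1059]
tool_rot: [0.708, 0.707, 0.0, 0.001]
ft_force: [0.3, 0.9, -1.6]
opening: 0.0002
```

```bash
python3 - <<'E'
from h import *
need([.597,-.16,.048],90.2)
E
```

```text
t 18.9 pos [ 0.5969 -0.1795  0.1059] F [ 0.33  0.9  -1.59] open 0.0002
axes x,y,z rows
 [[ 0.001  1.    -0.001]
 [ 1.    -0.001  0.001]
 [ 0.001 -0.001 -1.   ]]
shift cm [ 1.95 -0.    5.79] rotvec [ 0.0011  0.0008 -0.0048]
q [ 0.497  0.722 -0.452  1.695  0.407  0.818 -0.14 ]
```

>>> servo_tool(
  targets=[
    [[0, 0, -0.003, 0.3, 0, 2.5, 0], [0, 0, -0.003, 0.6, 0, 5, 0], [0, 0, -0.003, 0.9, 0, 5.7, 0], [0, 0, -0.003, 1.1, 0, 5.7, 0]],
  ],
)

```text
time_s: 19.3
tool_pos: [0.5962, -0.1653, 0.0482]
tool_rot: [0.705, 0.709, -0.001, -0.001]
ft_force: [-0.1, -0.1, 0.9]
opening: 0.0002
```

```bash
python3 - <<'E'
from h import *
need([.597,-.1475,.048],90.2)
E
```

```text
t 19.3 pos [ 0.5962 -0.1653  0.0482] F [-0.12 -0.09  0.87] open 0.0002
axes x,y,z rows
 [[-0.005  1.     0.001]
 [ 1.     0.005 -0.002]
 [-0.002  0.001 -1.   ]]
shift cm [1.78 0.09 0.02] rotvec [-0.0023 -0.0009  0.002 ]
q [ 0.452  0.798 -0.416  1.725  0.454  0.718 -0.194]
```

>>> servo_tool(
  targets=[
    [[0, 0, 0, 0.4, 0.05, 0, 0], [0, 0, 0, 0.8, 0.05, 0, 0], [0, 0, 0, 1.2, 0.05, 0, 0], [0, 0, 0, 1.5, 0.05, 0, 0]],
  ],
)

```text
time_s: 19.7
tool_pos: [0.5976, -0.1506, 0.05]
tool_rot: [0.705, 0.709, 0.0, 0.0]
ft_force: [-0.6, 1.2, 0.1]
opening: -0.0002
```

>>> servo_tool(
  targets=[
    [[0, 0, 0, 0.2, 0, 0, 0], [0, 0, 0, 0.4, 0, 0, 0], [0, 0, 0, 0.5, 0, 0, 0], [0, 0, 0, 0.5, 0, 0, 0]],
  ],
)

```text
time_s: 20.1
tool_pos: [0.5973, -0.1464, 0.0494]
tool_rot: [0.705, 0.709, -0.0, 0.0]
ft_force: [0.5, -2.7, 1.7]
opening: -0.0002
```

>>> servo_tool(
  targets=[
    [[0, 0, 0, 0.1, 0, 0, 0], [0, 0, 0, 0.2, 0, 0, 0], [0, 0, 0, 0.3, 0, 0, 0], [0, 0, 0, 0.4, 0, 0, 0], [0, 0, 0, 0.4, 0, 0, 0]],
  ],
)

```text
time_s: 20.6
tool_pos: [0.5973, -0.1422, 0.0494]
tool_rot: [0.705, 0.709, -0.0, 0.0]
ft_force: [0.1, -5.0, 3.5]
opening: -0.0002
```

>>> servo_tool(
  targets=[
    [[0, 0, 0, 0.1, 0, 0, 0], [0, 0, 0, 0.15, 0, 0, 0], [0, 0, 0, 0.2, 0, 0, 0], [0, 0, 0, 0.2, 0, 0, 0]],
  ],
)

```text
time_s: 21.0
tool_pos: [0.5973, -0.1406, 0.0494]
tool_rot: [0.705, 0.709, -0.0, 0.0]
ft_force: [0.0, -5.7, 4.0]
opening: -0.0004
```

>>> servo_tool(
  targets=[
    [[0, 0, 0, 0.05, 0, 0, 0], [0, 0, 0, 0.1, 0, 0, 0], [0, 0, 0, 0.1, 0, 0, 0]],
  ],
)

```text
time_s: 21.3
tool_pos: [0.5973, -0.1404, 0.0494]
tool_rot: [0.706, 0.709, -0.0, 0.001]
ft_force: [0.8, -10.8, 5.2]
opening: -0.0001
```

>>> servo_tool(
  targets=[
    [[0, 0, 0, 0.05, 0, 0, 0], [0, 0, 0, 0.1, 0, 0, 0], [0, 0, 0, 0.1, 0, 0, 0]],
  ],
)

```text
time_s: 21.6
tool_pos: [0.5973, -0.1403, 0.0494]
tool_rot: [0.706, 0.708, -0.001, 0.001]
ft_force: [0.9, -15.5, 2.6]
opening: 0.0
```

>>> servo_tool(
  targets=[
    [[0, 0, 0, 0.04, 0, 0, 0], [0, 0, 0, 0.1, 0, 0, 0], [0, 0, 0, 0.1, 0, 0, 0], [0, 0, 0, 0.1, 0, 0, 0]],
  ],
)

```text
time_s: 22.0
tool_pos: [0.5973, -0.1403, 0.0495]
tool_rot: [0.706, 0.708, -0.001, 0.001]
ft_force: [2.1, -18.9, 2.7]
opening: -0.0
```

```bash
python3 - <<'E'
from h import *
st()
s=cam("scene"); save(s,"s11.png"); save(s,"s11_fix.png",(200,190,350,310),5); P=cloud(s)
t=cam("top"); save(t,"t11_fix.png",(270,160,390,260),6); save(t,"t11.png"); Q=cloud(t)
def rect(P,n,lo,hi,x0,x1,y0,y1):
    m=(P[...,2]>lo)&(P[...,2]<hi)&(P[...,0]>x0)&(P[...,0]<x1)&(P[...,1]>y0)&(P[...,1]<y1); q=P[m]
    if len(q)<5: print(n,len(q)); return
    print(n,len(q),np.median(q,0).round(4),q.min(0).round(4),q.max(0).round(4),[np.round(v,1) for v in cv2.minAreaRect((q[:,:2]*1000).astype(np.float32))])
for P in (P,Q):
    rect(P,"tabs",.074,.088,.585,.612,-.06,-.01)
    rect(P,"blocks",.047,.053,.575,.62,-.06,-.01)
    rect(P,"pusher",.040,.047,.58,.615,-.09,-.055)
    rect(P,"cover",.005,.015,.33,.53,-.4,-.22)
st()
E
```

```text
t 22.0 pos [ 0.5973 -0.1403  0.0495] F [  2.1  -18.9    2.71] open -0.0
axes x,y,z rows
 [[-0.003  1.    -0.004]
 [ 1.     0.003  0.   ]
 [ 0.    -0.004 -1.   ]]
tabs 109 [ 0.5998 -0.0282  0.0801] [ 0.5905 -0.0474  0.074 ] [ 0.6078 -0.0164  0.0845] [array([599.2, -31.9]), array([31.1, 17.3]), np.float64(90.0)]
blocks 188 [ 0.6068 -0.0235  0.0499] [ 0.5793 -0.0536  0.0471] [ 0.6179 -0.0113  0.0529] [array([598.6, -32.4]), array([42.3, 38.7]), np.float64(89.8)]
pusher 77 [ 0.6039 -0.0704  0.044 ] [ 0.5887 -0.0799  0.0411] [ 0.6147 -0.0592  0.0468] [array([601.7, -69.9]), array([27. , 19.8]), np.float64(3.8)]
cover 416 [ 0.3922 -0.3037  0.0079] [ 0.3457 -0.3703  0.0051] [ 0.4528 -0.2232  0.0149] [array([ 405. , -295.7]), array([147.3,  95.9]), np.float64(32.6)]
tabs 51 [ 0.5974 -0.0268  0.0812] [ 0.5903 -0.0459  0.0744] [ 0.6064 -0.0193  0.0866] [array([598.6, -32.6]), array([26.4, 16.3]), np.float64(88.8)]
blocks 150 [ 0.5928 -0.033   0.05  ] [ 0.5798 -0.0583  0.047 ] [ 0.6161 -0.0129  0.0529] [array([598. , -35.6]), array([36.2, 45.4]), np.float64(0.2)]
pusher 124 [ 0.5974 -0.0668  0.0438] [ 0.5805 -0.078   0.0403] [ 0.615  -0.0553  0.047 ] [array([597.8, -67. ]), array([21.8, 34.6]), np.float64(86.1)]
cover 4
t 22.1 pos [ 0.5972 -0.1403  0.0495] F [  1.18 -19.48   2.06] open 0.0005
axes x,y,z rows
 [[-0.003  1.    -0.004]
 [ 1.     0.003  0.   ]
 [ 0.    -0.004 -1.   ]]
```

View pics/s11_fix.png

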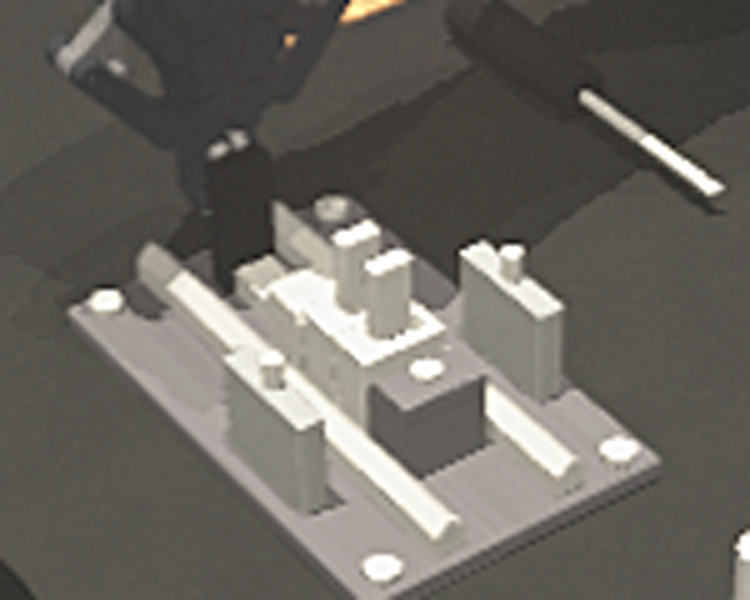

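View pics/s11.png

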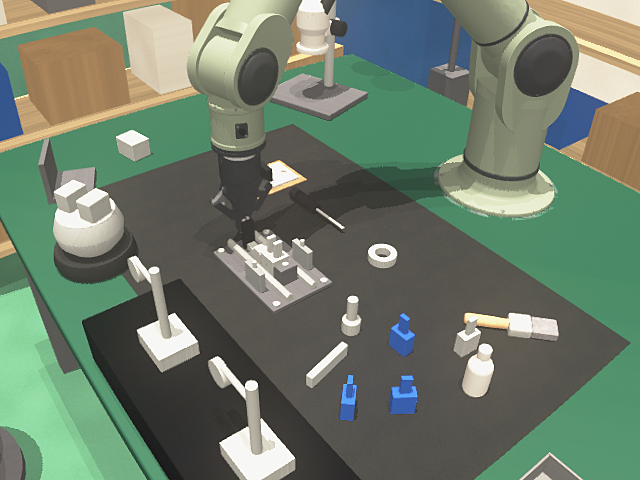

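>>> servo_tool(
  targets=[
    [[0, 0, 0, 0, 0, 0, 0], [0, 0, 0, 0, 0, 0, 0], [0, 0, 0, 0, 0, 0, 0], [0, 0, 0, 0, 0, 0, 0], [0, 0, 0, 0, 0, 0, 0]],
  ],
)

```text
time_s: 22.6
tool_pos: [0.5973, -0.1403, 0.0495]
tool_rot: [0.706, 0.708, -0.001, 0.001]
ft_force: [1.5, -19.8, 2.5]
opening: 0.0004
```

```bash
python3 - <<'E'
from h import *
st()
c=cam("wrist"); save(c,"w12.png"); P=cloud(c)
E
```

```text
t 22.6 pos [ 0.5973 -0.1403  0.0495] F [  1.47 -19.77   2.48] open 0.0004
axes x,y,z rows
 [[-0.003  1.    -0.003]
 [ 1.     0.003  0.   ]
 [ 0.    -0.003 -1.   ]]
```

View pics/w12.png

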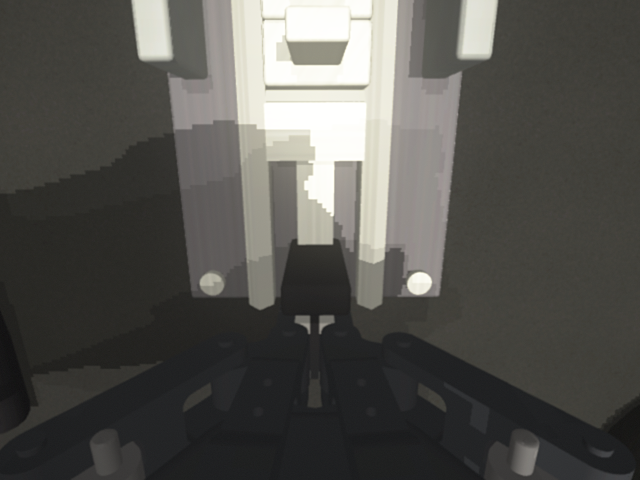

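The wrist picture shows the closed fingers at (315,330) square behind the handle at (316,275), and the pusher face against the spacer at row 90. The push is steady at 19.8 N, so I am handing in.

```bash
python3 - <<'E'
from cell import ctrl
print(ctrl.sign_off())
E
```

```text
the job is handed in; nothing more can be done
None
```

The job is done and handed in at about 22.6 s of the 72 s, with the arm still pushing the handle at about 19.8 N.

- **Cover:** I lifted it off the pins and laid it on the cork pad. The TCP was about 2.5 mm from the measured pad centre when I let go. A picture right afterwards showed it lying flat. In the last pictures the arm hid most of it, so I could not measure it again at the end.
- **Spacers:** Two steel spacers stand in the channel, broad faces to the stop. Their block tops are 50 mm and their tabs 82 mm above the bench, so both are fully home and square to within about 1°. The third steel spacer was not touched, and neither were the blue look-alikes.
- **Push:** The stack went tight after about 6 mm of pusher travel. The force then rose from 5.7 N to 19 N with almost no movement, and read 18.9 to 19.8 N over the last 0.6 s with the arm still.
- **Bystanders:** All look undisturbed in the last scene picture, by eye only.

One thing did not agree: I measured a gap of about 47 mm. One spacer alone would have left about 27 mm, which the pusher's 30 mm stroke could have closed. I followed the instruction that two or three are needed and used two. While seating the second spacer the downward force briefly reached 33 N, under the limits given.

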